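# Reverse the ratchet and unclamp a welded tee

## Robot

A 6-joint arm with a two-finger parallel gripper is mounted at the origin on the work surface. World frame = base frame: x ahead of the robot, y to its left, z up, the work surface at z = 0. Lengths are in m, angles in rad, forces in N, time in s.
With the tool pointing down it reaches from about 0.375 to 0.9 m from the base axis. Payload 3.1 kg.
Tool frame: the origin (TCP) lies at the very end of the fingers, on their centre line; the grasp point (between the pads) lies 19 mm behind it; z points along the fingers, y is the direction in which the jaws open and shut (so a half turn about z gives the same grasp; the last joint's range is limited). The gripper opens to 87 mm and grips with 3 to 60 N. Pads are 19 mm wide; open, the fingers measure 117 mm over their backs; the gripper's body (75 mm by 190 mm) begins 51 mm behind the grasp point.
Start: joints at [1.157, 0.527, 1.433, -0, 1.181, -0.178], TCP at [0.146, 0.608, 0.223] pointing down, gripper open.
Joint ranges: [-3.08, 3.08], [-0.75, 2.2], [0.22, 2.44], [-1.43, 4.57], [0, 2.65], [-2.85, 2.85]. Speed limits (rad/s): [2.79, 2.79, 3.14, 3.14, 3.14, 3.14].

## Interface

Orientations are given as a unit quaternion [x, y, z, w].
In Python, from rig import robot gives the robot as it stands. The module is installed in compiled form; this text tells all that it offers.
- The arm moves only by the tool send_rows, never from a script. Its argument "deltas" is a list of rows, each an object of numbers: "tx", "ty", "tz": the shift along the tool's x, y, z in cm; "rx", "ry", "rz": the turn, a rotation vector about the tool's x, y, z in rad. A call has 1 to 5 rows; each row is the pose to reach, as a shift and turn from the pose commanded when the call began, along the tool's axes at that moment; what a row does not reach only later rows make up. A row lasts 1/12 s, in which the tool goes at most 41.7 mm and 7.16 degrees, less where a joint would pass 70% of its speed; a pose out of reach is approached as far as the arm can. A call with a gripper value outside its range is refused whole. "claw" is the finger opening in cm, from 0 to 8.7, set as the call begins (left out, the last holds). The fingers move at their own pace and stop on an object; "squeeze" is the grip in N (left out, the last holds). Time passes only in rows, so rows that repeat a pose let the fingers close. It gives the time, the measured TCP pose, the force and the opening at its end, in the units of the state.
- robot.get_obs(): the state, without advancing time (a new reading comes with each control period).
- robot.camera(name): name is "scene" or "top" or "wrist"; returns a dict with "color" (384x512x3 uint8, red, green, blue), "z_map" (384x512 float32, m along the optical axis (not along the pixel's ray), 0 where there is no reading), "intrinsics" (3x3 intrinsics, pixels), "R" (3x3) and "t" (3): a world point X has camera coordinates R X + t; the wrist camera has in their place "tool_from_camera" (4x4, takes a point from camera to tool coordinates, whose origin is the TCP and whose axes are the flange's). Camera axes: x right, y down, z forward; pixel columns grow to the right and rows downward; lengths in m; the calibration is good to about 2 mm. The wrist camera is an equidistant fisheye: a pixel r from the principal point sees the ray r / f radians off the axis. A picture is of the moment at which its call begins: read the wrist's pose just before it.
- robot.hand_in(): hands the job in, once; it reports no verdict.
Trained networks look in the newest picture that a camera, given by its name, has taken for a name from the list of things; names that differ only in an ending like _2 or _b are one class to them, and where a whole thing is asked for, a point or a joint stands for the part that bears it (a point fixed in the world has none). Each returns a list of dicts, best first, with "p" (0 to 1); they miss things now and then, are a little off and sometimes report something else, mostly with a low value. They report only what shows in the picture. A call takes as long as a camera call. They do not tell look-alikes from the thing itself.
- robot.outline_of(label, camera): "pixels" (384x512 bool, what is visible of it) and "xy" ([column, row] in pixels, amid what is visible of it).
- robot.tip_of(label, camera): "xy" ([column, row] in pixels: a listed point, or the origin of a listed thing).
The state is a dict: "time": time; "q": joint angles; "joint_velocities": joint speeds; "joint_torque": joint torques, N m; "position": TCP position; "tool_rot": TCP orientation; "ft_force": force on the tool from outside, world axes, zero at the start; "moment": the same for the moment, N m; "grip_width": finger opening in m.
Only numpy, scipy, OpenCV 4.12 (cv2) and the standard library are available. Lean on these libraries where they do the work, as an engineer would, in place of code of your own. Each camera call takes 0.05 s, during which the arm holds its last target.

## Task

The welded steel tee is still held in the yellow bench clamp, and the clamp's ratchet is set to tighten. Flip the small orange ratchet lever over to its green-dot (release) side, work the black-knobbed handle to and fro until the blue jaw has drawn well clear of the tee, and only then lift the tee out and set it down gently, standing on its flange, in the green tray. Leave the jaw open and do not disturb the wire brush, the chipping hammer or the red square.

Things in the scene. Friction and masses are not known exactly. Their poses are not given: they have to be found in the camera images.
- clamp: Bench clamp, fixed. Origin on the bench under the vertical ratchet axis; tee on its -y side, handle on its +y side. Base plate 12 thick, 130 (x) by y -177 to +68. Yellow housing 84 x 72, top z 50; 74 dia 20-tooth wheel on it; handle head above, top z 74. Nest for the tee: floor z 12, middle y -120, end stop y -157 (top z 24), side stops x +-29 (top z 22), 2 mm play.
- handle (a joint): Handle angle (rad) about the ratchet axis, + = counter-clockwise from above; 0 = along clamp +y; stops at +-0.65; stays where left. Lever on release: each + stroke turns the wheel and draws the jaw back 12 mm per rad (about 5 N at the knob), after up to 0.31 rad of lost motion; the - stroke clicks freely. Needs several strokes. Lever on tighten: + only clicks, - is blocked (jaw home).
- handle_knob (a point): Upright round black knob on the handle's end: 20 dia, z 74 to 130 over the bench; this point on its axis at z 110, 132 mm from the ratchet axis. Its y axis points outward along the handle.
- pawl (a joint): Direction lever (rad, + counter-clockwise from above): 0 = tighten (pin on the red dot's side, handle-frame -x), 1.0 = release (green dot's side, +x). A weak over-centre spring (1 to 2 N at the pin) snaps it to the nearer side of 0.5; it may rest up to 0.3 short of either end (its tooth on top of a wheel tooth) until the handle moves. Flipping it may nudge the handle by some 0.1 rad.
- lever_pin (a point): Upright orange pin on the lever's end, 9 dia, z 83 to 114 over the bench; point on its axis at z 104. It swings at 40 mm radius about a pivot on the handle's centre line, 50 mm from the ratchet axis towards the knob; its two rest places lie 15 mm out from the axis and 19 mm (0.5 rad of swing) to either side (handle x = clamp x turned by the handle angle). Nothing else near stands above z 86.
- jaw (a joint): Travel of the blue jaw away from the tee, m: 0 = clamped, 0.034 = fully back (hard stop: the handle then blocks). At 0 its two prongs overlap the top of the tee's flange by 10 mm; they are clear beyond 0.010, well clear at 0.015 or more. Driven only by the ratchet wheel, 0.012 m per rad.
- jaw_tip (a point): Front end of the blue jaw's prongs, midway between them (they are 24 apart, 14 wide each, z 22 to 32), moves along the clamp's +y as it opens.
- tee_center (a point): The welded tee (about 0.4 kg): flange 54 (x) x 70 (y) x 8 mm lying flat, and an upright web 8 mm thick (x) x 70 long (y) x 40 high along its middle. This point is the middle of the web, 28 mm above the tee's underside; z up, y along the web. Take it by the web across its thickness; top of web 20 mm above this point.
- tray_in (a point): Centre of the inner floor of the green fixed tray, 142 x 142 mm inside, 4 mm walls, rim 22 mm above the bench.
- tray: The green tray, 150 x 150 x 22 mm, origin under its centre.
- brush: Wire brush with wooden handle, lying along its y, 28 wide x 200 long x 29 high. Leave alone.
- chip_hammer: Chipping hammer lying along its y: grip from y -90, head 130 mm across at y 115, 22 high. Leave alone.
- square: Red L-shaped welding square 90 x 90 x 20 mm. Leave alone.
Not all that is in view belongs to the job. What is meant by the part that bears tee_center is not brown, pink or turquoise, and is the larger of those in its own colour.

How it is judged:
By the outcome, as a careful person would: the job done as asked, in the order asked, and still so for the second after the job is handed in, with the robot touching nothing.
It also fails if it takes over 67 s, if anything falls off the work surface, if the arm or the gripper's body presses on something with over 40 N, if the wrist force passes 120 N, or if a joint passes its speed limit or range.

## Working session

There is one attempt and no reset: what is moved stays moved. The work goes in short steps, Python scripts to look and compute and a tool call to move; the robot and the scene stay as the last step left them, time stands still between calls to the robot, and variables do not carry over. Pictures are saved under pics/ and viewed, and the job is handed in when it is done.

Besides the shell and the picture viewer there is one more tool, called after "Request:" as a command line: name --argument value ..., lists and objects as JSON in quotes. send_rows: Moves the arm, as the interface text tells. Its arguments: {"type":"object","properties":{"deltas":{"type":"array","items":{"type":"object","properties":{"tx":{"type":"number"},"ty":{"type":"number"},"tz":{"type":"number"},"rx":{"type":"number"},"ry":{"type":"number"},"rz":{"type":"number"}}}},"claw":{"type":"number"},"squeeze":{"type":"number"}},"required":["deltas"]}

```bash
mkdir -p pics; ls
cat > h.py <<'E'
import numpy as np, cv2
from rig import robot
from scipy.spatial.transform import Rotation as Rn
def shot(cam,name):
    c=robot.camera(cam); cv2.imwrite(f'pics/{name}.png',c['color'][:,:,::-1]); return c
def w2p(c,X):
    p=c['R']@np.asarray(X)+c['t']; u=c['intrinsics']@p; return u[:2]/u[2]
def p2w_z(c,uv,z):
    K=c['intrinsics'];d=np.linalg.inv(K)@np.array([uv[0],uv[1],1.]);R=c['R'];o=-R.T@c['t'];d=R.T@d
    s=(z-o[2])/d[2];return o+s*d
def p2w_d(c,uv):
    u,v=int(round(uv[0])),int(round(uv[1]));z=c['z_map'][v,u]
    return c['R'].T@(z*(np.linalg.inv(c['intrinsics'])@np.array([uv[0],uv[1],1.]))-c['t'])
E
python3 - <<'E'
from h import *
o=robot.get_obs(); print({k:np.round(v,3) for k,v in o.items()})
for cam in ['top','scene']:
    c=shot(cam,cam+'0'); print(cam,np.round(-c['R'].T@c['t'],3),c['intrinsics'][0,0])
    for n in ['handle_knob','lever_pin','jaw_tip','tee_center','tray_in','clamp','brush','chip_hammer','square']:
        r=robot.tip_of(n,cam)
        print(n,[(np.round(x['xy'],1),round(x['p'],2)) for x in r[:4]])
E
```

```text
pics
{'time': np.float64(0.0), 'q': array([ 1.157,  0.528,  1.434, -0.   ,  1.181, -0.179]), 'joint_velocities': array([ 0.001, -0.   , -0.001,  0.002, -0.   ,  0.002]), 'joint_torque': array([  0.   , -44.004, -17.66 ,   0.063,   0.058,  -0.   ]), 'position': array([0.146, 0.607, 0.222]), 'tool_rot': array([ 0.118,  0.993, -0.001, -0.   ]), 'ft_force': array([ 0.03 , -0.226,  0.368]), 'moment': array([0.016, 0.029, 0.029]), 'grip_width': np.float64(0.087)}
top [0.417 0.046 0.893] 361.33977012521336
handle_knob [(array([183. , 225.8]), 0.74)]
lever_pin [(array([235., 225.]), 0.41)]
jaw_tip [(array([280.5, 222.1]), 0.73)]
tee_center [(array([208.8, 301.7]), 0.95), (array([316.4, 286.3]), 0.77), (array([266.4, 284.9]), 0.73), (array([314.2, 170.9]), 0.57)]
tray_in [(array([384. , 273.6]), 0.83)]
clamp [(array([242.4, 227.4]), 0.81), (array([179.6, 227.8]), 0.19)]
brush [(array([387.3, 202. ]), 0.94)]
chip_hammer [(array([252.1, 144.2]), 0.78)]
square [(array([115.2, 217.8]), 0.65), (array([297.3, 223.7]), 0.5)]
scene [1.205 0.21  1.004] 467.6312326241519
handle_knob [(array([328.6, 174.2]), 0.76)]
lever_pin [(array([276.6, 165.4]), 0.57)]
jaw_tip [(array([236.6, 181. ]), 0.83)]
tee_center [(array([309.2, 139.8]), 0.95), (array([265. , 140.5]), 0.94), (array([189.9, 218.4]), 0.78), (array([224.8, 176.8]), 0.76)]
tray_in [(array([156.2, 135.6]), 0.79)]
clamp [(array([268.7, 191.7]), 0.65)]
brush [(array([129.8, 186.4]), 0.74), (array([234.5, 269.9]), 0.64)]
chip_hammer [(array([234.2, 271.3]), 0.62)]
square [(array([395.6, 223.6]), 0.75)]
```

Run:
```python
import cv2
a=cv2.imread('pics/top0.png');cv2.imwrite('pics/top0b.png',cv2.resize(a,(800,600),interpolation=cv2.INTER_CUBIC))
a=cv2.imread('pics/scene0.png');cv2.imwrite('pics/scene0b.png',cv2.resize(a,(800,600),interpolation=cv2.INTER_CUBIC))
```

```text
(no output)
```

View pics/top0b.png

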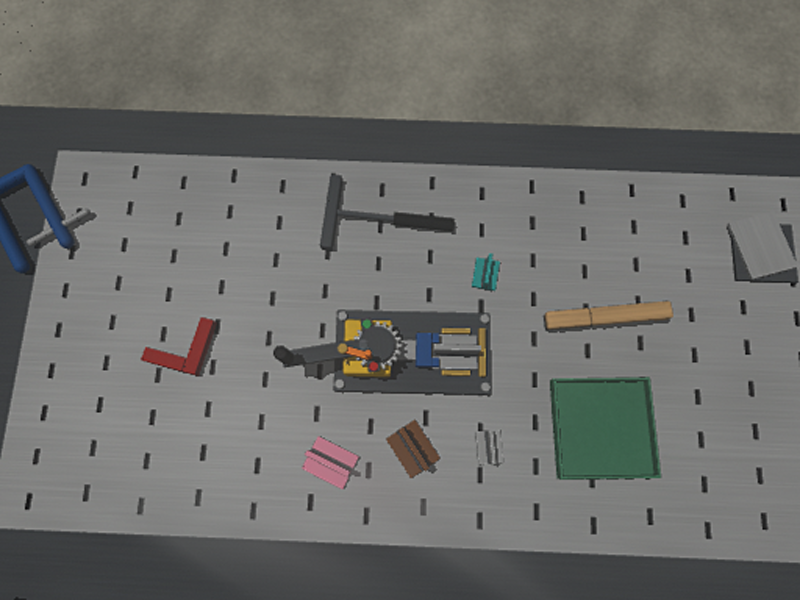

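View pics/scene0b.png

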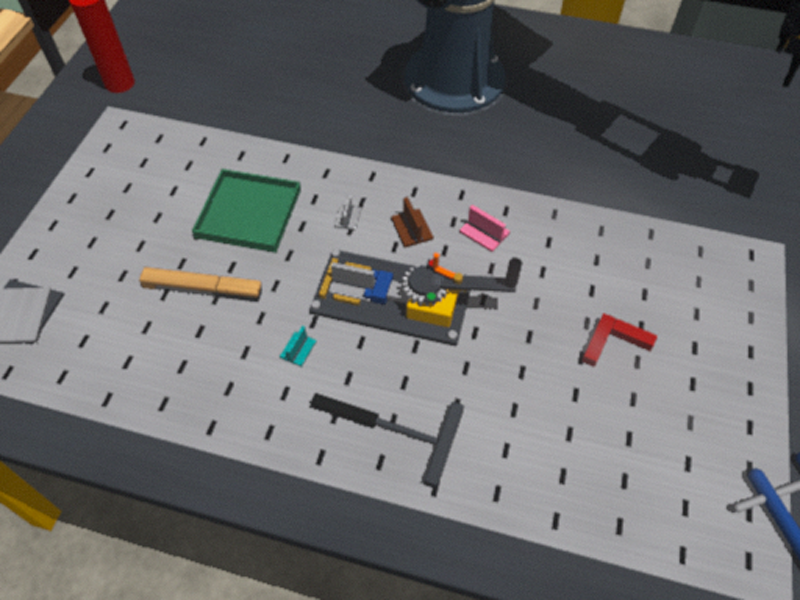

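Tee-like things in the 800-px top view:
- pink (331,462)
- brown (413,448)
- turquoise (487,272)
- small grey (489,447)
- grey in the clamp (458,350)

The grey one in the clamp fits: it is the larger of the two grey ones and is held under the blue jaw. Next I'll enlarge that area and measure.

Run:
```python
from h import *
c=shot('top','top1')
im=c['color'][:,:,::-1]
cv2.imwrite('pics/crop1.png',cv2.resize(im[190:310,160:340],(780,520),interpolation=cv2.INTER_CUBIC))
for u,v in [(384,273.6)]: print('tray',p2w_d(c,(u,v)),p2w_z(c,(u,v),0.003))
print('knob top',p2w_z(c,(183,225.8),.110),'pin',p2w_z(c,(235,225),.104),'jaw',p2w_z(c,(280.5,222.1),.027))
for n in ['clamp','tray','tee_center','handle_knob','brush','chip_hammer','square']:
    for r in robot.outline_of(n,'top')[:3]:
        m=r['pixels']; ys,xs=np.nonzero(m); 
        rect=cv2.minAreaRect(np.c_[xs,ys].astype(np.float32))
        zz=[p2w_d(c,(x,y)) for x,y in zip(xs[::5],ys[::5]) if c['z_map'][y,x]>0]
        print(n,round(r['p'],2),np.round(r['xy'],1),m.sum(),[np.round(t,1) for t in rect],'bounds w',np.round(np.percentile(zz,[2,98],axis=0),3).tolist())
# plate corners via depth map: 
H,W=c['z_map'].shape
uu,vv=np.meshgrid(np.arange(W),np.arange(H))
P=np.linalg.inv(c['intrinsics'])@np.stack([uu.ravel(),vv.ravel(),np.ones(H*W)])*c['z_map'].ravel()
X=(c['R'].T@(P-c['t'][:,None])).T.reshape(H,W,3)
np.save('X.npy',X)
print('bench z',np.median(X[320:340,200:380,2]))
roi=np.zeros((H,W),bool);roi[190:260,205:320]=1
m=roi&(X[...,2]>.006)&(X[...,2]<.017)
ys,xs=np.nonzero(m); pts=X[m][:,:2].astype(np.float32)
rect=cv2.minAreaRect(pts);print('plate',rect,cv2.boxPoints(rect))
```

```text
tray [ 0.45250893 -0.26846996  0.00651447] [ 0.45265149 -0.26971782  0.003     ]
knob top [0.53382983 0.203523   0.11      ] pin [0.54103227 0.09022784 0.104     ] jaw [ 0.56463823 -0.01538118  0.027     ]
clamp 0.9 [253.9 225.2] 5105 [array([244.5, 224.9]), array([139. ,  53.3]), np.float64(0.7)] bounds w [[0.497, -0.094, 0.007], [0.622, 0.203, 0.11]]
clamp 0.27 [388.8 274.6] 4246 [array([387. , 273.5]), array([65.7, 68.1]), np.float64(87.6)] bounds w [[0.381, -0.345, 0.001], [0.526, -0.196, 0.023]]
tray 0.85 [386.1 274.6] 4189 [array([387., 274.]), array([65.3, 69. ]), np.float64(88.9)] bounds w [[0.382, -0.345, 0.001], [0.526, -0.196, 0.024]]
tee_center 0.88 [315.1 174.5] 303 [array([310.9, 173. ]), array([15.3, 22.7]), np.float64(9.5)] bounds w [[0.67, -0.11, 0.004], [0.719, -0.074, 0.036]]
tee_center 0.85 [211.1 297.4] 681 [array([209.9, 295.2]), array([30.4, 23.7]), np.float64(26.6)] bounds w [[0.356, 0.111, 0.005], [0.416, 0.178, 0.05]]
tee_center 0.82 [311.5 284.8] 360 [array([312.7, 286. ]), array([22.1, 16.5]), np.float64(86.4)] bounds w [[0.393, -0.115, 0.001], [0.442, -0.
[... 466 characters left out ...]
chip_hammer 0.83 [223.3 141.4] 896 [array([248.3, 141.5]), array([83.5, 48.2]), np.float64(9.5)] bounds w [[0.727, -0.03, 0.004], [0.847, 0.177, 0.024]]
square 0.75 [120.7 225.1] 663 [array([114.4, 217.3]), array([38.3, 38.9]), np.float64(18.4)] bounds w [[0.514, 0.344, 0.004], [0.597, 0.439, 0.023]]
square 0.39 [296.4 222.7] 612 [array([292., 225.]), array([22., 30.]), np.float64(90.0)] bounds w [[0.535, -0.073, 0.018], [0.587, -0.007, 0.062]]
bench z 0.0014132347529802933
plate ((0.5712201595306396, 0.02466321736574173), (0.15289190411567688, 0.2448468655347824), 1.0186439752578735) [[ 0.4926099   0.14570828]
 [ 0.4969627  -0.09909991]
 [ 0.64983046 -0.09638184]
 [ 0.64547765  0.14842635]]
```

View pics/crop1.png

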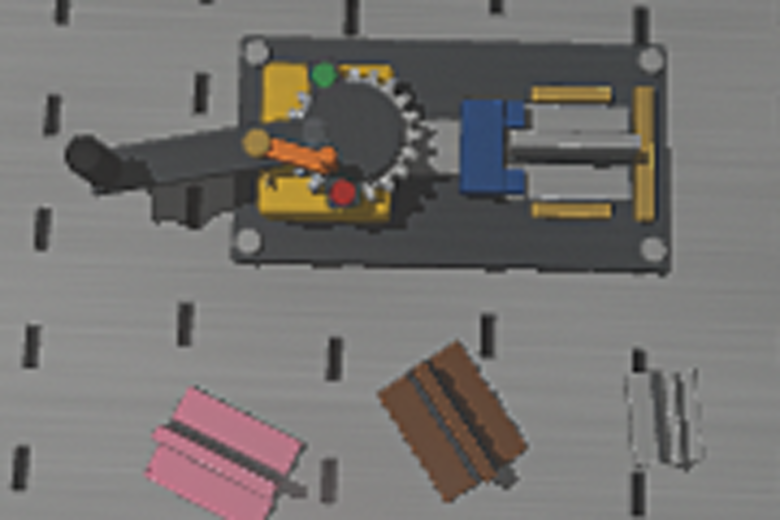

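Run:
```python
from h import *
c=robot.camera('top'); K=c['intrinsics']
cor=np.array([(241,38),(666,45),(669,271),(232,262)])/4.3333+[160,190]-0.4
W=np.array([p2w_z(c,p,.012)[:2] for p in cor]);print(np.round(W,4))
print('edges',[round(np.linalg.norm(W[i]-W[(i+1)%4]),4) for i in range(4)])
# fit pose: clamp coords of corners TL: x+65,y68 ; TR x+65,y-177; BR x-65,y-177; BL -65,68
M=np.array([[65,68],[65,-177],[-65,-177],[-65,68]])/1000
mc,wc=M.mean(0),W.mean(0)
A=(M-mc).T@(W-wc);a=np.arctan2(A[0,1]-A[1,0],A[0,0]+A[1,1])
R2=np.array([[np.cos(a),-np.sin(a)],[np.sin(a),np.cos(a)]])
o=wc-R2@mc
print('clamp',o,a,'res',np.round((M@R2.T+o-W)*1000,1).tolist())
T=lambda p:R2.T@(np.asarray(p)[:2]-o)
print('knob in clamp',T(p2w_z(c,(183,225.8),.110)),'pin',T(p2w_z(c,(235,225),.104)),'jaw',T(p2w_z(c,(280.5,222.1),.027)))
X=np.load('X.npy')
# web top pixels
m=np.zeros(X.shape[:2],bool);m[215:235,270:315]=1
m&=(X[...,2]>.050)&(X[...,2]<.07); p=X[m]; print('web',len(p),np.median(p[:,2]),p[:,:2].min(0),p[:,:2].max(0), p[:,:2].mean(0), T(p.mean(0)))
print('web expected',R2@[0,-.12]+o)
# knob top
m=np.zeros(X.shape[:2],bool);m[205:245,160:200]=1
m&=(X[...,2]>.120);p=X[m];print('knob',len(p),np.median(p,axis=0),T(np.median(p,axis=0)))
m=np.zeros(X.shape[:2],bool);m[200:250,200:260]=1
m&=(X[...,2]>.095);p=X[m];print('pin',len(p),np.round(p,3).tolist()[:8],T(np.median(p,axis=0)))
s=shot('scene','s1')
for z,n in((.12,'x'),): print('web proj scene',w2p(s,[*(R2@[0,-.12]+o),.06]),'knob',w2p(s,[*p2w_z(c,(183,225.8),.110)[:2],.11]),'org',w2p(s,[*o,0]))
print('scene knob',T(p2w_z(s,(328.6,174.2),.110)),'pin',T(p2w_z(s,(276.6,165.4),.104)))
def draw(c,name,x0,y0,x1,y1,f):
    im=cv2.resize(c['color'][y0:y1,x0:x1,::-1],None,fx=f,fy=f,interpolation=cv2.INTER_CUBIC)
    P=lambda q,z:tuple(np.round((w2p(c,[*(R2@np.array(q)+o),z])-[x0,y0]+.5)*f).astype(int).tolist())
    for i in range(4): cv2.line(im,P(M[i],.012),P(M[(i+1)%4],.012),(255,0,255),1)
    cv2.line(im,P((0,-.085),.06),P((0,-.155),.06),(0,255,255),1)
    cv2.drawMarker(im,P((0,0),.074),(0,255,0))
    cv2.imwrite(name,im)
draw(c,'pics/d1.png',160,190,340,310,4.3);draw(s,'pics/d2.png',180,140,350,240,4.5)
```

```text
[[ 0.6209  0.1483]
 [ 0.6264 -0.0971]
 [ 0.4967 -0.0992]
 [ 0.4921  0.1453]]
edges [np.float64(0.2454), np.float64(0.1297), np.float64(0.2445), np.float64(0.1289)]
clamp [0.55792683 0.07880688] 0.020431011380554816 res [[0.6, -0.1], [0.1, 0.3], [-0.2, -0.3], [-0.5, 0.2]]
knob in clamp [-0.02154408  0.12518238] pin [-0.01665771  0.01176373] jaw [ 0.00478578 -0.09430551]
web 123 0.060151359344472494 [ 0.55625914 -0.07513204] [ 0.56483579 -0.00705172] [ 0.56001265 -0.04073222] [-0.00035675 -0.11955676]
web expected [ 0.56037838 -0.04116807]
knob 76 [0.53176249 0.20720048 0.12995357] [-0.02353585  0.12890133]
pin 26 [[0.417, 0.046, 0.893], [0.417, 0.046, 0.893], [0.417, 0.046, 0.893], [0.417, 0.046, 0.893], [0.417, 0.046, 0.893], [0.542, 0.092, 0.112], [0.542, 0.09, 0.114], [0.542, 0.088, 0.114]] [-0.02235913  0.00900469]
web proj scene [225.69972464 170.77848904] knob [326.99553146 172.09338229] org [271.72045231 193.97762334]
scene knob [-0.01642759  0.1298404 ] pin [-0.01552332  0.00488121]
```

View pics/d1.png

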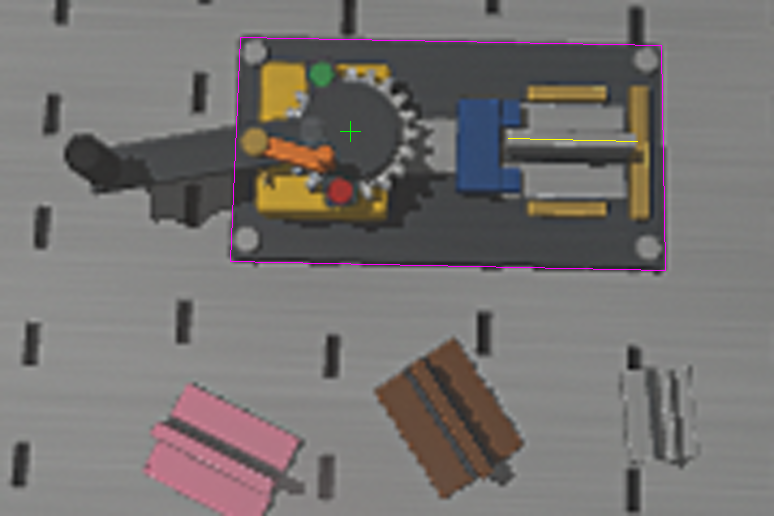

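View pics/d2.png

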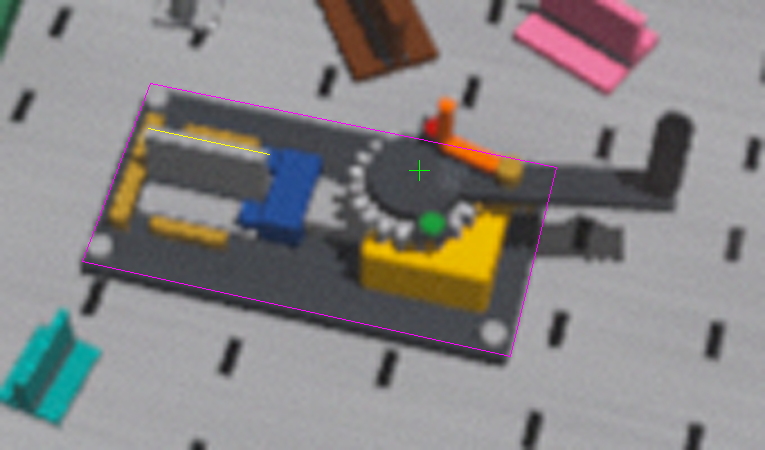

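```bash
cat > plan.py <<'E'
from h import *
O=np.array([.5579,.0788]);A0=.0204
def cl(x,y):
    c,s=np.cos(A0),np.sin(A0); return O+[c*x-s*y,s*x+c*y]
def hd(x,y,a):
    c,s=np.cos(a),np.sin(a); return cl(c*x-s*y,s*x+c*y)
def pose():
    o=robot.get_obs(); R=Rn.from_quat(o['tool_rot']).as_matrix(); return o['position'],np.arctan2(R[1,1],R[0,1]),o
def inc(p,th,q,th2):
    d=np.asarray(q)-p; y=np.array([np.cos(th),np.sin(th)]);x=np.array([-np.sin(th),np.cos(th)])
    return [round(100*float(d[:2]@x),1),round(100*float(d[:2]@y),1),round(-100*float(d[2]),1),round(-(th2-th),2)]
def go(p,th,q,th2,n):
    "n calls"
    p=np.array(p,float);q=np.array(q,float)
    for i in range(n):
        t=p+(q-p)/(n-i); tt=th+(th2-th)/(n-i)
        v=inc(p,th,t,tt); print(v)
        y=np.array([np.cos(th),np.sin(th)]);x=np.array([-np.sin(th),np.cos(th)])
        p=p+np.r_[(x*v[0]+y*v[1])/100,-v[2]/100]; th=th-v[3]
    return p,th
E
python3 - <<'E'
from plan import *
p,th,o=pose();print(p,th)
go(p,th,[.540,.090,.17],.18,4)
E
```

```text
[0.1459918  0.60770022 0.22256034] 1.3349829908266218
[-12.6, -10.3, 1.3, np.float64(0.29)]
[-15.0, -6.2, 1.3, np.float64(0.29)]
[-16.2, -1.7, 1.3, np.float64(0.29)]
[-16.0, 3.0, 1.4, np.float64(0.28)]
```

Request:
send_rows --deltas '[{"tx": -3,"ty": -2.5,"tz": 0.3,"rz": 0.07},{"tx": -6,"ty": -5,"tz": 0.6,"rz": 0.14},{"tx": -9,"ty": -7.5,"tz": 0.9,"rz": 0.21},{"tx": -12.6,"ty": -10.3,"tz": 1.3,"rz": 0.29},{"tx": -12.6,"ty": -10.3,"tz": 1.3,"rz": 0.29}]' --claw 3.0

```text
schema error: expected keys tx, ty, tz, rx, ry, rz
```

Request:
send_rows --deltas '[{"tx": -3.5,"ty": -1.4,"tz": 0.3,"rz": 0.07},{"tx": -7,"ty": -2.8,"tz": 0.6,"rz": 0.14},{"tx": -10.5,"ty": -4.2,"tz": 0.9,"rz": 0.21},{"tx": -15,"ty": -6.2,"tz": 1.3,"rz": 0.29},{"tx": -15,"ty": -6.2,"tz": 1.3,"rz": 0.29}]'

```text
schema error: expected keys tx, ty, tz, rx, ry, rz
```

Request:
send_rows --deltas '[{"tx": -4,"ty": -0.5,"tz": 0.3,"rz": 0.07},{"tx": -8,"ty": -1,"tz": 0.6,"rz": 0.14},{"tx": -12,"ty": -1.3,"tz": 0.9,"rz": 0.21},{"tx": -16.2,"ty": -1.7,"tz": 1.3,"rz": 0.29},{"tx": -16.2,"ty": -1.7,"tz": 1.3,"rz": 0.29}]'

```text
schema error: expected keys tx, ty, tz, rx, ry, rz
```

Request:
send_rows --deltas '[{"tx": -4,"ty": 0.7,"tz": 0.3,"rz": 0.07},{"tx": -8,"ty": 1.4,"tz": 0.6,"rz": 0.14},{"tx": -12,"ty": 2.2,"tz": 0.9,"rz": 0.21},{"tx": -16,"ty": 3,"tz": 1.4,"rz": 0.28},{"tx": -16,"ty": 3,"tz": 1.4,"rz": 0.28}]'

```text
schema error: expected keys tx, ty, tz, rx, ry, rz
```

```bash
cat >> plan.py <<'E'
def wpix(c,p,R,X):
    T=c['tool_from_camera'];q=R.T@(np.asarray(X)-p);q=T[:3,:3].T@(q-T[:3,3])
    th=np.arctan2(np.hypot(q[0],q[1]),q[2]);ph=np.arctan2(q[1],q[0]);K=c['intrinsics'];r=th*K[0,0]
    return np.array([K[0,2]+r*np.cos(ph),K[1,2]+r*np.sin(ph)])
def wray(c,p,R,uv,z):
    K=c['intrinsics'];d=np.array([uv[0]-K[0,2],uv[1]-K[1,2]]);r=np.hypot(*d);th=r/K[0,0]
    v=np.r_[np.sin(th)*d/max(r,1e-9),np.cos(th)];T=c['tool_from_camera']
    o=p+R@T[:3,3];v=R@T[:3,:3]@v
    return o+v*(z-o[2])/v[2]
def wrist(name):
    o=robot.get_obs();p=o['position'];R=Rn.from_quat(o['tool_rot']).as_matrix();c=robot.camera('wrist')
    cv2.imwrite(f'pics/{name}.png',cv2.resize(c['color'][:,:,::-1],(768,576),interpolation=cv2.INTER_CUBIC));return c,p,R
E
python3 - <<'E'
from plan import *
p,th,o=pose();print(o['time'],p,th,o['q'],o['grip_width'],o['ft_force'])
c,p,R=wrist('w1')
for n,z in(('lever_pin',.104),('handle_knob',.11),('jaw_tip',.027),('tee_center',.040)):
    print(n,[(np.round(r['xy'],1),round(r['p'],2),np.round(wray(c,p,R,r['xy'],z),4)) for r in robot.tip_of(n,'wrist')[:2]])
E
```

```text
1.5 [0.1459918  0.60770022 0.22256034] 1.3349829908266218 [ 1.15647925e+00  5.27488549e-01  1.43268466e+00 -3.11664478e-06
  1.18138554e+00 -1.78502560e-01] 0.08699006608742324 [-0.47850371  0.40587676  0.17078124]
lever_pin []
handle_knob []
jaw_tip []
tee_center []
```

View pics/w1.png

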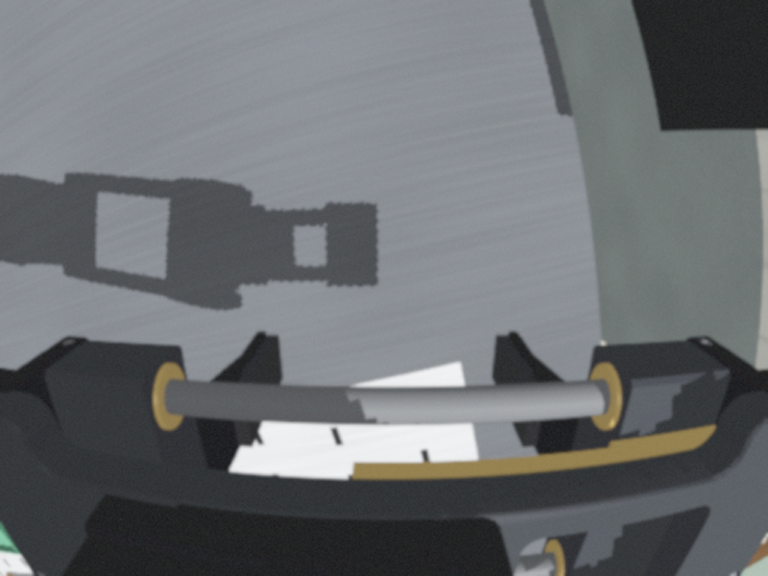

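The calls were refused because every row needs all six keys, and the arm has not moved. I'll resend them complete.

Request:
send_rows --deltas '[{"tx": -3,"ty": -2.5,"tz": 0.3,"rx": 0,"ry": 0,"rz": 0.07},{"tx": -6,"ty": -5,"tz": 0.6,"rx": 0,"ry": 0,"rz": 0.14},{"tx": -9,"ty": -7.5,"tz": 0.9,"rx": 0,"ry": 0,"rz": 0.21},{"tx": -12.6,"ty": -10.3,"tz": 1.3,"rx": 0,"ry": 0,"rz": 0.29},{"tx": -12.6,"ty": -10.3,"tz": 1.3,"rx": 0,"ry": 0,"rz": 0.29}]' --claw 3.0

```text
time: 2.17
position: [0.2471, 0.4731, 0.2089]
tool_rot: [0.263, 0.965, -0.002, 0.001]
ft_force: [-0.1, 0.1, -0.8]
grip_width: 0.0613
```

Request:
send_rows --deltas '[{"tx": -3.5,"ty": -1.4,"tz": 0.3,"rx": 0,"ry": 0,"rz": 0.07},{"tx": -7,"ty": -2.8,"tz": 0.6,"rx": 0,"ry": 0,"rz": 0.14},{"tx": -10.5,"ty": -4.2,"tz": 0.9,"rx": 0,"ry": 0,"rz": 0.21},{"tx": -15,"ty": -6.2,"tz": 1.3,"rx": 0,"ry": 0,"rz": 0.29},{"tx": -15,"ty": -6.2,"tz": 1.3,"rx": 0,"ry": 0,"rz": 0.29}]'

```text
time: 2.58
position: [0.3461, 0.3458, 0.1964]
tool_rot: [0.399, 0.917, -0.001, 0.001]
ft_force: [-0.3, -0.5, 0.2]
grip_width: 0.0324
```

Request:
send_rows --deltas '[{"tx": -4,"ty": -0.5,"tz": 0.3,"rx": 0,"ry": 0,"rz": 0.07},{"tx": -8,"ty": -1,"tz": 0.6,"rx": 0,"ry": 0,"rz": 0.14},{"tx": -12,"ty": -1.3,"tz": 0.9,"rx": 0,"ry": 0,"rz": 0.21},{"tx": -16.2,"ty": -1.7,"tz": 1.3,"rx": 0,"ry": 0,"rz": 0.29},{"tx": -16.2,"ty": -1.7,"tz": 1.3,"rx": 0,"ry": 0,"rz": 0.29}]'

```text
time: 3.0
position: [0.4474, 0.2156, 0.1836]
tool_rot: [0.528, 0.849, 0.001, 0.002]
ft_force: [0.1, -0.6, 0.4]
grip_width: 0.0301
```

Request:
send_rows --deltas '[{"tx": -4,"ty": 0.7,"tz": 0.3,"rx": 0,"ry": 0,"rz": 0.07},{"tx": -8,"ty": 1.4,"tz": 0.6,"rx": 0,"ry": 0,"rz": 0.14},{"tx": -12,"ty": 2.2,"tz": 0.9,"rx": 0,"ry": 0,"rz": 0.21},{"tx": -16,"ty": 3,"tz": 1.4,"rx": 0,"ry": 0,"rz": 0.28},{"tx": -16,"ty": 3,"tz": 1.4,"rx": 0,"ry": 0,"rz": 0.28}]'

```text
time: 3.42
position: [0.5466, 0.0854, 0.1696]
tool_rot: [0.641, 0.768, 0.001, 0.003]
ft_force: [-0.3, 0.9, 0.9]
grip_width: 0.03
```

Run:
```python
from plan import *
p,th,o=pose();print(o['time'],p,th,o['q'],o['grip_width'],o['ft_force'])
c,p,R=wrist('w2')
for n,z in(('lever_pin',.104),('handle_knob',.11)):
    print(n,[(np.round(r['xy'],1),round(r['p'],2),np.round(wray(c,p,R,r['xy'],z),4)) for r in robot.tip_of(n,'wrist')[:2]])
for a in(.1,.15,.2): print(a,'pin',hd(-.019,.015,a),wpix(c,p,R,[*hd(-.019,.015,a),.104]),'knob',hd(0,.132,a),wpix(c,p,R,[*hd(0,.132,a),.110]))
print(pose()[2]['time'])
```

```text
3.4167 [0.54659825 0.08539689 0.16956568] 0.17922858439340683 [-0.04599054  0.49877504  1.67280621 -0.00224923  0.96276557 -0.22392957] 0.029991092508668073 [-0.27745242  0.87906806  0.89884743]
lever_pin [(array([245.8, 199. ]), 0.74, array([0.5363, 0.0864, 0.104 ]))]
handle_knob []
0.1 pin [0.53723591 0.09140933] [248.01494357 193.37926845] knob [0.54204557 0.20984441] [282.43931661  43.90676633]
0.15 pin [0.53663153 0.0903608 ] [247.04886011 194.48798879] knob [0.53551589 0.20888825] [273.42265973  43.42227138]
0.2 pin [0.53608031 0.08928337] [246.14478844 195.6390663 ] knob [0.52904216 0.20760693] [264.37233012  43.4488083 ]
3.5667
```

View pics/w2.png

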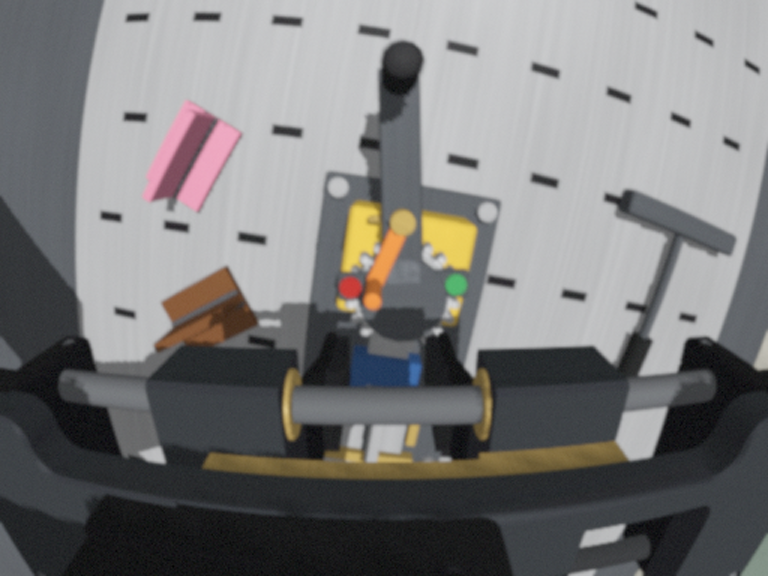

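The wrist picture (768 px) shows the orange pin at (372,300) on the red-dot side, the green dot at (456,284) and the knob at (402,58). That puts the handle at about 0.17 rad.

Run:
```python
from plan import *
p,th,o=pose();print(o['time'],p,th,o['joint_velocities'].round(3))
print(inc(p,th,[.537,.089,.11],.19),inc(p,th,[.537,.089,.092],.19))
```

```text
3.5667 [0.53983121 0.09061847 0.16928255] 0.18548328414893317 [ 0.028 -0.014  0.028 -0.001  0.001  0.002]
[-0.1, -0.3, 5.9, np.float64(-0.0)] [-0.1, -0.3, 7.7, np.float64(-0.0)]
```

Request:
send_rows --deltas '[{"tx": -0.1,"ty": -0.3,"tz": 2.5,"rx": 0,"ry": 0,"rz": 0},{"tx": -0.1,"ty": -0.3,"tz": 5,"rx": 0,"ry": 0,"rz": 0},{"tx": -0.1,"ty": -0.3,"tz": 6.6,"rx": 0,"ry": 0,"rz": 0},{"tx": -0.1,"ty": -0.3,"tz": 7.5,"rx": 0,"ry": 0,"rz": 0},{"tx": -0.1,"ty": -0.3,"tz": 7.5,"rx": 0,"ry": 0,"rz": 0}]'

```text
time: 3.98
position: [0.5351, 0.0902, 0.093]
tool_rot: [0.638, 0.77, -0.001, -0.002]
ft_force: [-0.6, -0.8, 0.6]
grip_width: 0.0301
```

Request:
send_rows --deltas '[{"tx": 0,"ty": 0.5,"tz": 0,"rx": 0,"ry": 0,"rz": 0},{"tx": -0.2,"ty": 1.2,"tz": 0,"rx": 0,"ry": 0,"rz": 0},{"tx": -0.2,"ty": 1.9,"tz": 0,"rx": 0,"ry": 0,"rz": 0},{"tx": -0.2,"ty": 2.6,"tz": 0,"rx": 0,"ry": 0,"rz": 0},{"tx": -0.1,"ty": 3.2,"tz": 0,"rx": 0,"ry": 0,"rz": 0}]'

```text
time: 4.4
position: [0.5712, 0.0934, 0.0955]
tool_rot: [0.639, 0.769, 0.001, 0.001]
ft_force: [-0.1, 0.2, -1.0]
grip_width: 0.0301
```

Run:
```python
from plan import *
p,th,o=pose();print(o['time'],p,th,o['ft_force'])
c=shot('top','t2');s=shot('scene','s2')
cv2.imwrite('pics/m2.png',np.hstack([cv2.resize(c['color'][190:270,160:280,::-1],(400,267),interpolation=cv2.INTER_CUBIC),cv2.resize(s['color'][140:220,220:340,::-1],(400,267),interpolation=cv2.INTER_CUBIC)]))
```

```text
4.4 [0.57124481 0.09341355 0.09552946] 0.18450208722118233 [-0.12126238  0.21205576 -1.03270681]
```

View pics/m2.png

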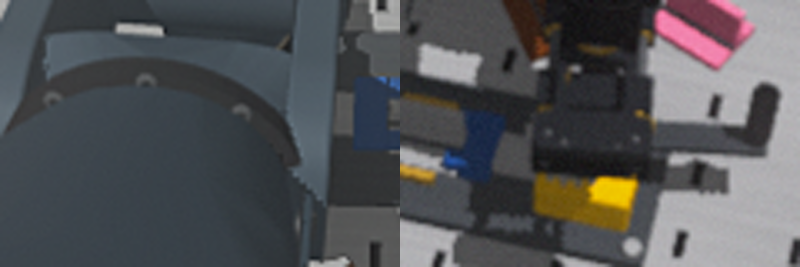

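Hidden by the gripper, but the forces are small. I'll carry on with the push.

Request:
send_rows --deltas '[{"tx": 0,"ty": 0.5,"tz": 0.1,"rx": 0,"ry": 0,"rz": 0},{"tx": 0.1,"ty": 1.0,"tz": 0.1,"rx": 0,"ry": 0,"rz": 0},{"tx": 0.1,"ty": 1.4,"tz": 0.1,"rx": 0,"ry": 0,"rz": 0},{"tx": 0.1,"ty": 1.4,"tz": 0.1,"rx": 0,"ry": 0,"rz": 0},{"tx": 0.1,"ty": 1.4,"tz": 0.1,"rx": 0,"ry": 0,"rz": 0}]'

```text
time: 4.92
position: [0.5829, 0.097, 0.0935]
tool_rot: [0.639, 0.769, 0.0, 0.0]
ft_force: [-0.1, 0.2, 1.0]
grip_width: 0.0305
```

Run:
```python
from plan import *
p,th,o=pose();print(o['time'],p,th,o['ft_force'])
c,p,R=wrist('w3')
print([(np.round(r['xy'],1),round(r['p'],2),np.round(wray(c,p,R,r['xy'],.104),4)) for r in robot.tip_of('lever_pin','wrist')[:2]])
for a in (.1,.17,.25):print(wpix(c,p,R,[*hd(.019,.015,a),.104])*1.5,wpix(c,p,R,[*hd(0,.132,a),.13])*1.5)
```

```text
4.9167 [0.58289612 0.09698338 0.09348381] 0.18507016896655945 [-0.08320915  0.2434446   0.99800494]
[(array([244.6, 242.9]), 0.63, array([0.5745, 0.0971, 0.104 ]))]
[367.641178   367.15988024] [319.79698143  16.46955924]
[364.89464461 363.93316597] [287.59423793  17.8980811 ]
[361.44148726 360.43200592] [251.91699859  23.00031719]
```

View pics/w3.png

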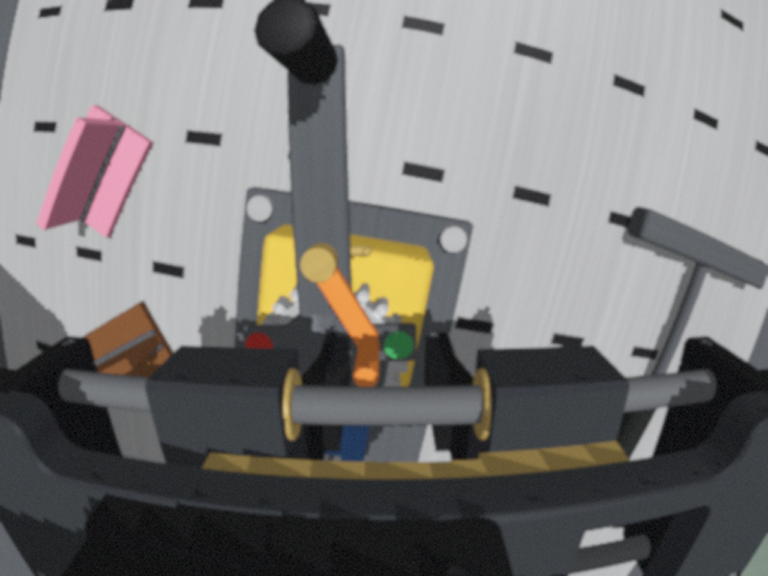

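The lever is flipped: the pin shows at (368,372), on the green dot's side, as predicted for release. Next I'll lift and go to the knob.

Run:
```python
from plan import *
p,th,o=pose();K=wray
a=.18
k=hd(0,.132,a);print('knob',k)
print(inc(p,th,[*p[:2],.165],th)); q=[p[0],p[1],.165]
print(inc(q,th,[*k,.165],A0+a))
```

```text
knob [0.5316239  0.20815829]
[0.0, 0.0, -7.2, np.float64(-0.0)]
[11.9, -2.9, -0.0, np.float64(-0.02)]
```

Request:
send_rows --deltas '[{"tx": 0,"ty": 0,"tz": -2.5,"rx": 0,"ry": 0,"rz": 0},{"tx": 0,"ty": 0,"tz": -5,"rx": 0,"ry": 0,"rz": 0},{"tx": 0,"ty": 0,"tz": -6.5,"rx": 0,"ry": 0,"rz": 0},{"tx": 0,"ty": 0,"tz": -7.2,"rx": 0,"ry": 0,"rz": 0},{"tx": 0,"ty": 0,"tz": -7.2,"rx": 0,"ry": 0,"rz": 0}]' --claw 4.0

```text
time: 5.43
position: [0.5836, 0.0969, 0.1673]
tool_rot: [0.639, 0.769, 0.001, 0.001]
ft_force: [0.4, 0.1, -0.4]
grip_width: 0.0397
```

Request:
send_rows --deltas '[{"tx": 3.5,"ty": -0.9,"tz": 0,"rx": 0,"ry": 0,"rz": 0},{"tx": 7,"ty": -1.8,"tz": 0,"rx": 0,"ry": 0,"rz": -0.01},{"tx": 10,"ty": -2.5,"tz": 0,"rx": 0,"ry": 0,"rz": -0.02},{"tx": 11.9,"ty": -2.9,"tz": 0,"rx": 0,"ry": 0,"rz": -0.02},{"tx": 11.9,"ty": -2.9,"tz": 0,"rx": 0,"ry": 0,"rz": -0.02}]'

```text
time: 5.85
position: [0.5288, 0.2116, 0.164]
tool_rot: [0.629, 0.777, -0.001, -0.002]
ft_force: [0.2, -1.2, -0.6]
grip_width: 0.0399
```

Run:
```python
from plan import *
c,p,R=wrist('w4')
p,th,o=pose();print(o['time'],p,th,o['ft_force'],o['joint_velocities'].round(2))
for n,z in(('lever_pin',.104),('handle_knob',.11)):
    print(n,[(np.round(r['xy'],1),round(r['p'],2),np.round(wray(c,p,R,r['xy'],z),4)) for r in robot.tip_of(n,'wrist')[:2]])
c=shot('top','t4')
for n,z in(('lever_pin',.104),('handle_knob',.11)):
    print(n,[(np.round(r['xy'],1),round(r['p'],2),np.round(p2w_z(c,r['xy'],z),4)) for r in robot.tip_of(n,'top')[:2]])
cv2.imwrite('pics/t4.png',cv2.resize(c['color'][190:270,160:330,::-1],(765,360),interpolation=cv2.INTER_CUBIC))
```

```text
5.9 [0.53021569 0.20991552 0.16419027] 0.20847939437612048 [ 0.40159069 -0.74946709  0.30212807] [-0.05  0.   -0.02 -0.02 -0.01 -0.01]
lever_pin []
handle_knob [(array([265.1, 212.5]), 0.7, array([0.5356, 0.2068, 0.11  ]))]
lever_pin [(array([230.8, 208.8]), 0.6, array([0.5771, 0.1014, 0.104 ]))]
handle_knob [(array([182.6, 225.9]), 0.6, array([0.5336, 0.2044, 0.11  ]))]
```

View pics/w4.png

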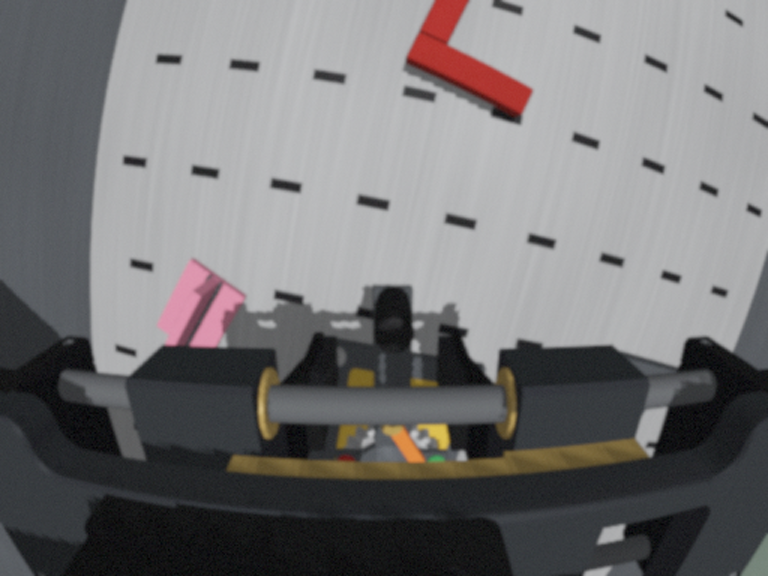

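The knob at (394,318) sits between the open fingers, and the lever is still on green. I'll descend around the knob and close loosely.

Request:
send_rows --deltas '[{"tx": 0,"ty": 0.3,"tz": 2.5,"rx": 0,"ry": 0,"rz": 0},{"tx": 0,"ty": 0.3,"tz": 5,"rx": 0,"ry": 0,"rz": 0},{"tx": 0,"ty": 0.3,"tz": 6.6,"rx": 0,"ry": 0,"rz": 0.02},{"tx": 0,"ty": 0.3,"tz": 7.2,"rx": 0,"ry": 0,"rz": 0.02},{"tx": 0,"ty": 0.3,"tz": 7.2,"rx": 0,"ry": 0,"rz": 0.02}]'

```text
time: 6.57
position: [0.5346, 0.208, 0.0919]
tool_rot: [0.639, 0.769, -0.001, -0.001]
ft_force: [0.2, -0.4, -0.4]
grip_width: 0.0403
```

Request:
send_rows --deltas '[{"tx": 0,"ty": 0,"tz": 0,"rx": 0,"ry": 0,"rz": 0},{"tx": 0,"ty": 0,"tz": 0,"rx": 0,"ry": 0,"rz": 0},{"tx": 0,"ty": 0,"tz": 0,"rx": 0,"ry": 0,"rz": 0}]' --claw 2.2 --squeeze 5

```text
time: 6.82
position: [0.5362, 0.2092, 0.0948]
tool_rot: [0.639, 0.769, 0.001, 0.001]
ft_force: [-1.3, -0.5, 0.6]
grip_width: 0.0277
```

Run:
```python
from plan import *
p,th,o=pose();print(o['time'],p,th,o['ft_force'],o['grip_width'])
d=p[:2]-O; c,s=np.cos(A0),np.sin(A0); q=np.array([c*d[0]+s*d[1],-s*d[0]+c*d[1]]); print('a',np.arctan2(-q[0],q[1]),'r',np.hypot(*q),'th-A0',th-A0)
```

```text
6.8167 [0.53623076 0.20917006 0.09481052] 0.18490571021556662 [-1.32579379 -0.45540242  0.62062993] 0.027704441421799657
a 0.14430755861392622 r 0.132158652281435 th-A0 0.16450571021556662
```

Request:
send_rows --deltas '[{"tx": -0.1,"ty": 1.6,"tz": 0,"rx": 0,"ry": 0,"rz": 0.12},{"tx": -0.4,"ty": 3.1,"tz": 0,"rx": 0,"ry": 0,"rz": 0.24},{"tx": -0.8,"ty": 4.6,"tz": 0,"rx": 0,"ry": 0,"rz": 0.36},{"tx": -1.5,"ty": 6.1,"tz": 0,"rx": 0,"ry": 0,"rz": 0.48},{"tx": -2.3,"ty": 7.4,"tz": 0,"rx": 0,"ry": 0,"rz": 0.6}]'

```text
time: 7.23
position: [0.6125, 0.2008, 0.0945]
tool_rot: [0.839, 0.544, 0.0, -0.0]
ft_force: [-0.5, 0.2, -1.1]
grip_width: 0.0218
```

```bash
cat >> plan.py <<'E'
def st():
    p,th,o=pose();d=p[:2]-O; c,s=np.cos(A0),np.sin(A0); q=np.array([c*d[0]+s*d[1],-s*d[0]+c*d[1]]); print('t',o['time'],p.round(4),'a',np.arctan2(-q[0],q[1]).round(3),'r',np.hypot(*q).round(4),'th-A0',round(th-A0,3),o['ft_force'].round(1),o['grip_width'].round(4))
E
python3 -c "
from plan import *
st()"
```

```text
Traceback (most recent call last):
  File "plan.py", line 34, in st
    p,th,o=pose();d=p[:2]-O; c,s=np.cos(A0),np.sin(A0); q=np.array([c*d[0]+s*d[1],-s*d[0]+c*d[1]]); print('t',o['time'],p.round(4),'a',np.arctan2(-q[0],q[1]).round(3),'r',np.hypot(*q).round(4),'th-A0',round(th-A0,3),o['ft_force'].round(1),o['grip_width'].round(4))
                                                                                                                                                                                                                                               ^^^^^^^^^^^^^^^^^^^^^
AttributeError: 'float' object has no attribute 'round'
```

Request:
send_rows --deltas '[{"tx": -0.1,"ty": 1.3,"tz": 0,"rx": 0,"ry": 0,"rz": 0.1},{"tx": -0.1,"ty": 1.6,"tz": 0,"rx": 0,"ry": 0,"rz": 0.12}]'

```text
time: 7.4
position: [0.6288, 0.1924, 0.0946]
tool_rot: [0.87, 0.494, 0.002, 0.001]
ft_force: [-1.7, 1.4, 0.6]
grip_width: 0.022
```

Request:
send_rows --deltas '[{"tx": -0.1,"ty": -1.6,"tz": 0,"rx": 0,"ry": 0,"rz": -0.12},{"tx": -0.4,"ty": -3.1,"tz": 0,"rx": 0,"ry": 0,"rz": -0.24},{"tx": -0.8,"ty": -4.6,"tz": 0,"rx": 0,"ry": 0,"rz": -0.36},{"tx": -1.5,"ty": -6.1,"tz": 0,"rx": 0,"ry": 0,"rz": -0.48},{"tx": -2.3,"ty": -7.4,"tz": 0,"rx": 0,"ry": 0,"rz": -0.6}]'

```text
time: 7.82
position: [0.5531, 0.2116, 0.0949]
tool_rot: [0.681, 0.733, 0.003, 0.002]
ft_force: [5.0, 0.5, -3.7]
grip_width: 0.0224
```

```bash
sed -i "s/o\['grip_width'\].round(4)/round(float(o['grip_width']),4)/" plan.py; python3 -c "
from plan import *
st()
c=shot('top','t5')
print([(np.round(r['xy'],1),round(r['p'],2),np.round(p2w_z(c,r['xy'],.027),4)) for r in robot.tip_of('jaw_tip','top')[:2]])
cv2.imwrite('pics/t5.png',cv2.resize(c['color'][190:270,160:330,::-1],(765,360),interpolation=cv2.INTER_CUBIC))"
```

```text
t 7.8167 [0.5531 0.2116 0.0949] a 0.015 r 0.1329 th-A0 0.053 [ 5.   0.5 -3.7] 0.0224
[(array([280.4, 222.4]), 0.55, array([ 0.5639, -0.0152,  0.027 ]))]
```

View pics/t5.png

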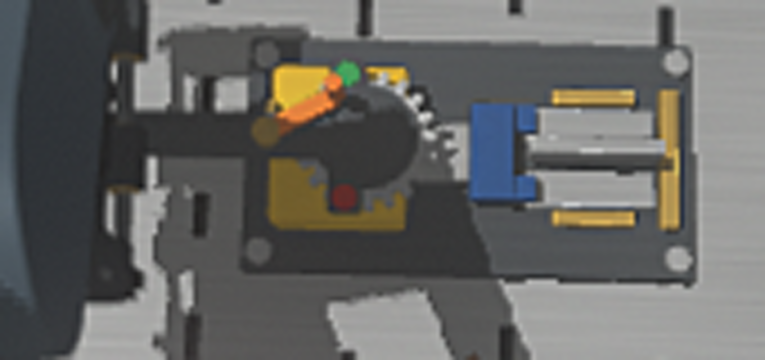

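The lever is on green at (338,85) and 5 N shows on the + stroke, so it is engaging. Going on with the stroke.

Request:
send_rows --deltas '[{"tx": -0.1,"ty": -1.6,"tz": 0,"rx": 0,"ry": 0,"rz": -0.12},{"tx": -0.4,"ty": -3.1,"tz": 0,"rx": 0,"ry": 0,"rz": -0.24},{"tx": -0.8,"ty": -4.6,"tz": 0,"rx": 0,"ry": 0,"rz": -0.36},{"tx": -1.4,"ty": -5.9,"tz": 0,"rx": 0,"ry": 0,"rz": -0.46},{"tx": -1.9,"ty": -6.8,"tz": 0,"rx": 0,"ry": 0,"rz": -0.54}]'

```text
time: 8.33
position: [0.4862, 0.1884, 0.0948]
tool_rot: [0.463, 0.886, 0.002, 0.002]
ft_force: [2.0, 4.8, 0.7]
grip_width: 0.0219
```

```bash
python3 -c "
from plan import *
st()
c=shot('top','t6')
print([(np.round(r['xy'],1),round(r['p'],2),np.round(p2w_z(c,r['xy'],.027),4)) for r in robot.tip_of('jaw_tip','top')[:2]])
cv2.imwrite('pics/t6.png',cv2.resize(c['color'][190:270,160:330,::-1],(765,360),interpolation=cv2.INTER_CUBIC))
st()"
```

```text
t 8.3333 [0.4862 0.1884 0.0948] a 0.559 r 0.131 th-A0 0.587 [2.  4.8 0.7] 0.0219
[(array([277. , 224.1]), 0.93, array([ 0.5594, -0.007 ,  0.027 ]))]
t 8.4333 [0.4844 0.1873 0.0944] a 0.575 r 0.1311 th-A0 0.582 [0.7 1.4 0.5] 0.0217
```

View pics/t6.png

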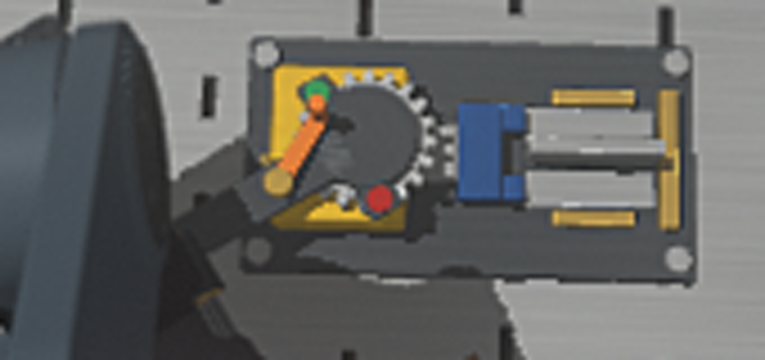

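The jaw has drawn back; its prong tips went from x≈537 to about 523. Now a second full stroke.

Request:
send_rows --deltas '[{"tx": -0.1,"ty": 1.6,"tz": 0,"rx": 0,"ry": 0,"rz": 0.12},{"tx": -0.4,"ty": 3.1,"tz": 0,"rx": 0,"ry": 0,"rz": 0.24},{"tx": -0.8,"ty": 4.6,"tz": 0,"rx": 0,"ry": 0,"rz": 0.36},{"tx": -1.5,"ty": 6.1,"tz": 0,"rx": 0,"ry": 0,"rz": 0.48},{"tx": -2.3,"ty": 7.4,"tz": 0,"rx": 0,"ry": 0,"rz": 0.6}]'

```text
time: 8.85
position: [0.5583, 0.2111, 0.0935]
tool_rot: [0.709, 0.706, -0.001, -0.001]
ft_force: [-2.2, -0.4, 2.0]
grip_width: 0.0222
```

Request:
send_rows --deltas '[{"tx": -0.1,"ty": 1.6,"tz": 0,"rx": 0,"ry": 0,"rz": 0.12},{"tx": -0.4,"ty": 3.1,"tz": 0,"rx": 0,"ry": 0,"rz": 0.24},{"tx": -0.8,"ty": 4.6,"tz": 0,"rx": 0,"ry": 0,"rz": 0.36},{"tx": -1.4,"ty": 5.9,"tz": 0,"rx": 0,"ry": 0,"rz": 0.46},{"tx": -1.9,"ty": 6.8,"tz": 0,"rx": 0,"ry": 0,"rz": 0.54}]'

```text
time: 9.27
position: [0.6276, 0.1922, 0.0934]
tool_rot: [0.871, 0.491, -0.0, -0.001]
ft_force: [-1.0, 2.0, 0.7]
grip_width: 0.0223
```

```bash
python3 -c "
from plan import *
st()"
```

```text
t 9.2667 [0.6276 0.1922 0.0934] a -0.572 r 0.1331 th-A0 -0.564 [-1.   2.   0.7] 0.0223
```

Request:
send_rows --deltas '[{"tx": -0.1,"ty": -1.6,"tz": 0,"rx": 0,"ry": 0,"rz": -0.12},{"tx": -0.4,"ty": -3.1,"tz": 0,"rx": 0,"ry": 0,"rz": -0.24},{"tx": -0.8,"ty": -4.6,"tz": 0,"rx": 0,"ry": 0,"rz": -0.36},{"tx": -1.5,"ty": -6.1,"tz": 0,"rx": 0,"ry": 0,"rz": -0.48},{"tx": -2.3,"ty": -7.4,"tz": 0,"rx": 0,"ry": 0,"rz": -0.6}]'

```text
time: 9.68
position: [0.5539, 0.2106, 0.094]
tool_rot: [0.683, 0.73, 0.003, 0.002]
ft_force: [5.3, 1.9, -3.3]
grip_width: 0.0222
```

Request:
send_rows --deltas '[{"tx": -0.1,"ty": -1.6,"tz": 0,"rx": 0,"ry": 0,"rz": -0.12},{"tx": -0.4,"ty": -3.1,"tz": 0,"rx": 0,"ry": 0,"rz": -0.24},{"tx": -0.8,"ty": -4.6,"tz": 0,"rx": 0,"ry": 0,"rz": -0.36},{"tx": -1.4,"ty": -5.9,"tz": 0,"rx": 0,"ry": 0,"rz": -0.46},{"tx": -1.9,"ty": -6.8,"tz": 0,"rx": 0,"ry": 0,"rz": -0.54}]'

```text
time: 10.1
position: [0.4858, 0.1875, 0.0941]
tool_rot: [0.464, 0.886, 0.002, 0.001]
ft_force: [1.5, 5.4, 0.1]
grip_width: 0.0219
```

```bash
python3 -c "
from plan import *
st()
c=shot('top','t7')
print([(np.round(r['xy'],1),round(r['p'],2),np.round(p2w_z(c,r['xy'],.027),4)) for r in robot.tip_of('jaw_tip','top')[:2]])
cv2.imwrite('pics/t7.png',cv2.resize(c['color'][190:270,160:330,::-1],(765,360),interpolation=cv2.INTER_CUBIC))
st()"
```

```text
t 10.1 [0.4858 0.1875 0.0941] a 0.565 r 0.1305 th-A0 0.585 [1.5 5.4 0.1] 0.0219
[(array([273.2, 222.6]), 0.59, array([0.5627, 0.0023, 0.027 ]))]
t 10.2 [0.4842 0.1864 0.0939] a 0.58 r 0.1304 th-A0 0.581 [ 0.5 -0.4 -0.6] 0.0217
```

View pics/t7.png

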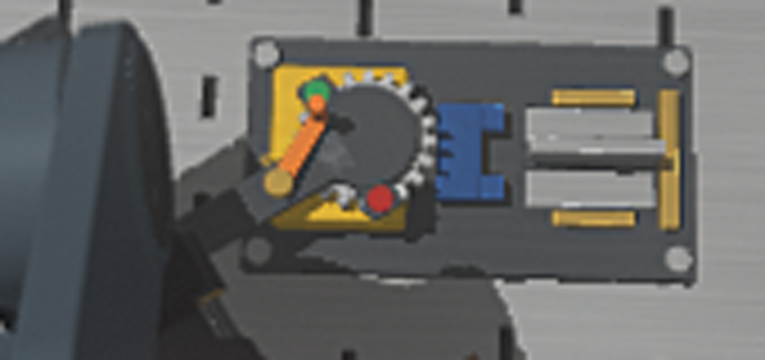

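The jaw is at about 18 mm (prong tips at x≈503, clear of the flange at 527). One more half stroke gives margin.

Request:
send_rows --deltas '[{"tx": -0.1,"ty": 1.6,"tz": 0,"rx": 0,"ry": 0,"rz": 0.12},{"tx": -0.4,"ty": 3.1,"tz": 0,"rx": 0,"ry": 0,"rz": 0.24},{"tx": -0.8,"ty": 4.6,"tz": 0,"rx": 0,"ry": 0,"rz": 0.36},{"tx": -1.5,"ty": 6.1,"tz": 0,"rx": 0,"ry": 0,"rz": 0.48},{"tx": -2.3,"ty": 7.4,"tz": 0,"rx": 0,"ry": 0,"rz": 0.6}]'

```text
time: 10.62
position: [0.5585, 0.2102, 0.0933]
tool_rot: [0.709, 0.705, -0.001, -0.001]
ft_force: [-1.3, -0.3, -0.1]
grip_width: 0.0222
```

Request:
send_rows --deltas '[{"tx": 0,"ty": 1.1,"tz": 0,"rx": 0,"ry": 0,"rz": 0.08},{"tx": -0.1,"ty": 1.3,"tz": 0,"rx": 0,"ry": 0,"rz": 0.1}]'

```text
time: 10.78
position: [0.5745, 0.2088, 0.0935]
tool_rot: [0.742, 0.67, 0.001, 0.001]
ft_force: [-0.1, 0.6, 0.2]
grip_width: 0.0223
```

Request:
send_rows --deltas '[{"tx": -0.1,"ty": -1.6,"tz": 0,"rx": 0,"ry": 0,"rz": -0.12},{"tx": -0.4,"ty": -3.1,"tz": 0,"rx": 0,"ry": 0,"rz": -0.24},{"tx": -0.8,"ty": -4.6,"tz": 0,"rx": 0,"ry": 0,"rz": -0.36},{"tx": -1.5,"ty": -6.1,"tz": 0,"rx": 0,"ry": 0,"rz": -0.48},{"tx": -2.3,"ty": -7.4,"tz": 0,"rx": 0,"ry": 0,"rz": -0.6}]'

```text
time: 11.2
position: [0.4974, 0.1938, 0.0941]
tool_rot: [0.506, 0.862, 0.002, 0.002]
ft_force: [3.3, 2.0, -1.7]
grip_width: 0.0222
```

```bash
python3 -c "
from plan import *
st()
c=shot('top','t8')
print([(np.round(r['xy'],1),round(r['p'],2),np.round(p2w_z(c,r['xy'],.027),4)) for r in robot.tip_of('jaw_tip','top')[:2]])
for r in robot.tip_of('tee_center','top'): print(r['xy'],r['p'])
cv2.imwrite('pics/t8.png',cv2.resize(c['color'][190:270,160:330,::-1],(765,360),interpolation=cv2.INTER_CUBIC))
st()"
```

```text
t 11.2 [0.4974 0.1938 0.0941] a 0.464 r 0.1299 th-A0 0.489 [ 3.3  2.  -1.7] 0.0222
[(array([266.9, 223.5]), 0.71, array([0.5599, 0.0175, 0.027 ]))]
[269.6, 288.6] 0.93
[313.9, 287.1] 0.83
[294.7, 223.0] 0.67
[314.3, 172.0] 0.65
[208.7, 300.0] 0.65
t 11.35 [0.495  0.1926 0.0937] a 0.485 r 0.13 th-A0 0.481 [0.9 0.5 0.7] 0.0221
```

View pics/t8.png

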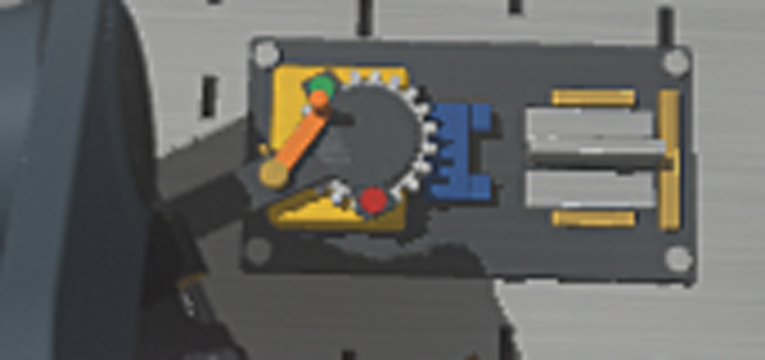

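The jaw is well clear: prong tips at x≈490 and the flange edge at 527, about 25 mm of travel. I'll let go of the knob and go to the tee.

Request:
send_rows --deltas '[{"tx": 0,"ty": 0,"tz": 0,"rx": 0,"ry": 0,"rz": 0},{"tx": 0,"ty": 0,"tz": 0,"rx": 0,"ry": 0,"rz": 0},{"tx": 0,"ty": 0,"tz": 0,"rx": 0,"ry": 0,"rz": 0},{"tx": 0,"ty": 0,"tz": -1.5,"rx": 0,"ry": 0,"rz": 0},{"tx": 0,"ty": 0,"tz": -4,"rx": 0,"ry": 0,"rz": 0}]' --claw 4.0

```text
time: 11.77
position: [0.4939, 0.1924, 0.1316]
tool_rot: [0.509, 0.861, -0.002, -0.003]
ft_force: [0.7, -0.6, -0.5]
grip_width: 0.0388
```

Request:
send_rows --deltas '[{"tx": 0,"ty": 0,"tz": -2.5,"rx": 0,"ry": 0,"rz": 0},{"tx": 0,"ty": 0,"tz": -3.8,"rx": 0,"ry": 0,"rz": 0},{"tx": 0,"ty": 0,"tz": -3.8,"rx": 0,"ry": 0,"rz": 0}]'

```text
time: 12.02
position: [0.4981, 0.1933, 0.1745]
tool_rot: [0.508, 0.861, 0.002, 0.003]
ft_force: [-0.4, 0.4, -0.2]
grip_width: 0.0398
```

```bash
python3 -c "
from plan import *
st()
p,th,o=pose();print(th)
go(p,th,[.5602,-.041,.15],.02,2)"
```

```text
t 12.0167 [0.4981 0.1933 0.1745] a 0.461 r 0.1292 th-A0 0.484 [-0.4  0.4 -0.2] 0.0398
0.5041941138623447
[-11.8, -2.9, 1.2, np.float64(0.24)]
[-12.1, -0.1, 1.2, np.float64(0.24)]
```

Request:
send_rows --deltas '[{"tx": -3,"ty": -0.7,"tz": 0,"rx": 0,"ry": 0,"rz": 0.06},{"tx": -6,"ty": -1.5,"tz": 0.5,"rx": 0,"ry": 0,"rz": 0.12},{"tx": -9,"ty": -2.2,"tz": 1,"rx": 0,"ry": 0,"rz": 0.18},{"tx": -11.8,"ty": -2.9,"tz": 1.2,"rx": 0,"ry": 0,"rz": 0.24}]'

```text
time: 12.35
position: [0.5268, 0.0743, 0.158]
tool_rot: [0.609, 0.793, -0.001, -0.001]
ft_force: [-0.3, -0.2, -0.1]
grip_width: 0.0399
```

Request:
send_rows --deltas '[{"tx": -3,"ty": 0,"tz": 0.4,"rx": 0,"ry": 0,"rz": 0.06},{"tx": -6,"ty": -0.1,"tz": 0.8,"rx": 0,"ry": 0,"rz": 0.12},{"tx": -9,"ty": -0.1,"tz": 1.2,"rx": 0,"ry": 0,"rz": 0.18},{"tx": -12.1,"ty": -0.1,"tz": 1.2,"rx": 0,"ry": 0,"rz": 0.24},{"tx": -12.1,"ty": -0.1,"tz": 1.2,"rx": 0,"ry": 0,"rz": 0.24}]'

```text
time: 12.77
position: [0.5602, -0.047, 0.1463]
tool_rot: [0.701, 0.713, -0.0, 0.002]
ft_force: [0.8, -0.4, 0.8]
grip_width: 0.0397
```

```bash
python3 -c "
from plan import *
c,p,R=wrist('w9')
t=robot.camera('top')
p,th,o=pose();st();print(th,o['joint_velocities'].round(2))
for L in (-.155,-.12,-.085): print(wpix(c,p,R,[*cl(0,L),.06])*1.5)
print(inc(p,th,[.5602,-.041,.034],.02))"
```

```text
t 12.8667 [ 0.5577 -0.0425  0.1463] a 3.119 r 0.1213 th-A0 0.002 [-0.3  0.9  0.1] 0.0402
0.022212238120682945 [ 0.04 -0.02  0.03  0.01  0.01 -0.  ]
[392.10261246 345.05778699]
[392.14119587 289.83758637]
[392.11941752 230.12606984]
[0.1, 0.3, 11.2, np.float64(0.0)]
```

View pics/w9.png

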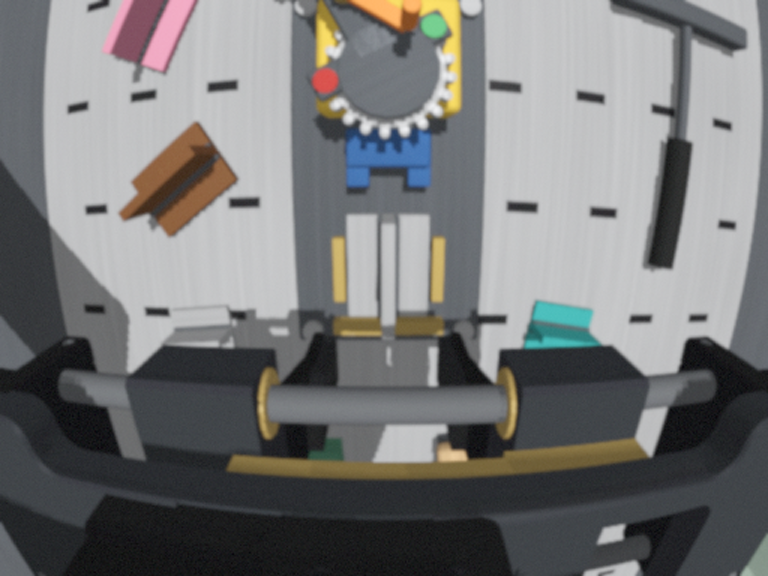

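The tee's web runs from (388,220) to (388,335) and lies midway between the fingers; prediction was 392. It is the grey tee in the nest, with the jaw well back at row 187 and the flange edge at row 214. Descending.

Request:
send_rows --deltas '[{"tx": 0.1,"ty": 0.2,"tz": 3,"rx": 0,"ry": 0,"rz": 0},{"tx": 0.1,"ty": 0.2,"tz": 6,"rx": 0,"ry": 0,"rz": 0},{"tx": 0.1,"ty": 0.2,"tz": 8,"rx": 0,"ry": 0,"rz": 0},{"tx": 0.1,"ty": 0.2,"tz": 8.5,"rx": 0,"ry": 0,"rz": 0},{"tx": 0.1,"ty": 0.2,"tz": 8.5,"rx": 0,"ry": 0,"rz": 0}]'

```text
time: 13.28
position: [0.5579, -0.0388, 0.0607]
tool_rot: [0.698, 0.716, -0.001, -0.002]
ft_force: [0.1, 0.3, 0.1]
grip_width: 0.04
```

Request:
send_rows --deltas '[{"tx": 0,"ty": 0,"tz": 1.2,"rx": 0,"ry": 0,"rz": 0},{"tx": 0,"ty": 0,"tz": 2.2,"rx": 0,"ry": 0,"rz": 0},{"tx": 0,"ty": 0,"tz": 2.6,"rx": 0,"ry": 0,"rz": 0},{"tx": 0,"ty": 0,"tz": 2.6,"rx": 0,"ry": 0,"rz": 0}]'

```text
time: 13.62
position: [0.5596, -0.04, 0.0364]
tool_rot: [0.698, 0.716, -0.0, -0.0]
ft_force: [-0.5, 0.3, 0.1]
grip_width: 0.0402
```

```bash
python3 -c "
from plan import *
t=robot.camera('top')
st()"
```

```text
t 13.6667 [ 0.56   -0.0402  0.0368] a 3.138 r 0.119 th-A0 0.005 [-0.6 -0.2  0.1] 0.0399
```

Request:
send_rows --deltas '[{"tx": 0,"ty": 0,"tz": 0,"rx": 0,"ry": 0,"rz": 0},{"tx": 0,"ty": 0,"tz": 0,"rx": 0,"ry": 0,"rz": 0},{"tx": 0,"ty": 0,"tz": 0,"rx": 0,"ry": 0,"rz": 0},{"tx": 0,"ty": 0,"tz": 0,"rx": 0,"ry": 0,"rz": 0},{"tx": 0,"ty": 0,"tz": 0,"rx": 0,"ry": 0,"rz": 0}]' --claw 0.3 --squeeze 25

```text
time: 14.08
position: [0.5601, -0.0406, 0.0369]
tool_rot: [0.698, 0.716, 0.0, 0.0]
ft_force: [1.2, 0.5, -0.0]
grip_width: 0.0147
```

Request:
send_rows --deltas '[{"tx": 0,"ty": 0,"tz": 0,"rx": 0,"ry": 0,"rz": 0},{"tx": 0,"ty": 0,"tz": 0,"rx": 0,"ry": 0,"rz": 0}]'

```text
time: 14.25
position: [0.5606, -0.0406, 0.0368]
tool_rot: [0.698, 0.716, 0.0, 0.001]
ft_force: [0.5, -0.2, 0.4]
grip_width: 0.0076
```

```bash
python3 -c "
from plan import *
st()"
```

```text
t 14.25 [ 0.5606 -0.0406  0.0368] a -3.139 r 0.1194 th-A0 0.004 [ 0.5 -0.2  0.4] 0.0076
```

The grip holds the 8 mm web. Lifting straight up.

Request:
send_rows --deltas '[{"tx": 0,"ty": 0,"tz": -0.4,"rx": 0,"ry": 0,"rz": 0},{"tx": 0,"ty": 0,"tz": -1,"rx": 0,"ry": 0,"rz": 0},{"tx": 0,"ty": 0,"tz": -1.8,"rx": 0,"ry": 0,"rz": 0},{"tx": 0,"ty": 0,"tz": -2.8,"rx": 0,"ry": 0,"rz": 0},{"tx": 0,"ty": 0,"tz": -4,"rx": 0,"ry": 0,"rz": 0}]'

```text
time: 14.67
position: [0.5589, -0.0402, 0.077]
tool_rot: [0.698, 0.716, -0.001, -0.001]
ft_force: [1.0, -0.8, -3.9]
grip_width: 0.0079
```

Request:
send_rows --deltas '[{"tx": 0,"ty": 0,"tz": -1.2,"rx": 0,"ry": 0,"rz": 0},{"tx": 0,"ty": 0,"tz": -2.6,"rx": 0,"ry": 0,"rz": 0},{"tx": 0,"ty": 0,"tz": -4,"rx": 0,"ry": 0,"rz": 0},{"tx": 0,"ty": 0,"tz": -5,"rx": 0,"ry": 0,"rz": 0},{"tx": 0,"ty": 0,"tz": -5,"rx": 0,"ry": 0,"rz": 0}]'

```text
time: 15.08
position: [0.5612, -0.0408, 0.1293]
tool_rot: [0.698, 0.716, 0.001, 0.002]
ft_force: [-0.2, -0.5, -3.3]
grip_width: 0.008
```

Run:
```python
from plan import *
st()
p,th,o=pose()
c=shot('top','t10');s=shot('scene','s10')
cv2.imwrite('pics/m10.png',np.vstack([cv2.resize(c['color'][150:320,150:410,::-1],(459,300),interpolation=cv2.INTER_CUBIC),cv2.resize(s['color'][90:260,110:370,::-1],(459,300),interpolation=cv2.INTER_CUBIC)]))
X=np.load('X.npy')
# tray rim fit from initial depth
m=np.zeros(X.shape[:2],bool);m[235:315,345:425]=1
g=m&(X[...,2]>.015)&(X[...,2]<.03);r=cv2.minAreaRect(X[g][:,:2].astype(np.float32));print('tray',g.sum(),r)
f=np.zeros_like(m);f[255:290,370:405]=1;print('floor',np.median(X[f][:,2]))
print(go(p,th,[.4535,-.270,.13],.02,3))
```

```text
t 15.0833 [ 0.5612 -0.0408  0.1293] a -3.134 r 0.1196 th-A0 0.005 [-0.2 -0.5 -3.3] 0.008
tray 568 ((0.4537656307220459, -0.27149316668510437), (0.1501528024673462, 0.1511213332414627), 2.9706547260284424)
floor 0.004638194329918388
[-7.5, -3.8, -0.0, np.float64(0.0)]
[-7.6, -3.8, -0.0, np.float64(0.0)]
[-7.5, -3.7, -0.1, np.float64(0.01)]
(array([ 0.45391097, -0.2695226 ,  0.1302575 ]), np.float64(0.015137805176078092))
```

View pics/m10.png

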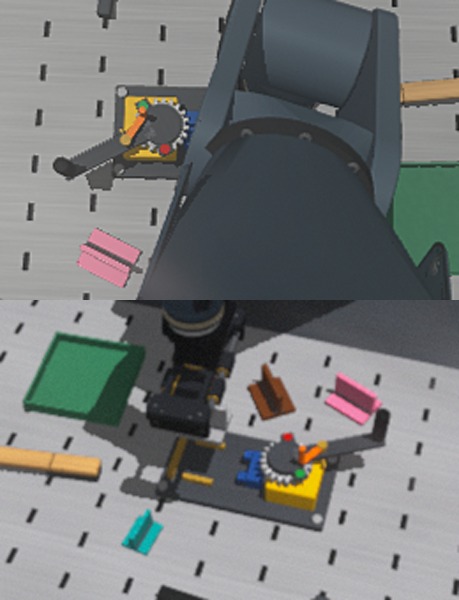

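The tee is lifted (about 4 N of weight) and the nest is empty in the scene view. Tray centre is about (0.454, -0.271), floor about 3–5 mm. Carrying across.

Request:
send_rows --deltas '[{"tx": -1,"ty": -0.5,"tz": 0,"rx": 0,"ry": 0,"rz": 0},{"tx": -2.5,"ty": -1.2,"tz": 0,"rx": 0,"ry": 0,"rz": 0},{"tx": -4.2,"ty": -2.1,"tz": 0,"rx": 0,"ry": 0,"rz": 0},{"tx": -5.9,"ty": -2.9,"tz": 0,"rx": 0,"ry": 0,"rz": 0},{"tx": -7.6,"ty": -3.8,"tz": 0,"rx": 0,"ry": 0,"rz": 0}]'

```text
time: 15.6
position: [0.5224, -0.1184, 0.1254]
tool_rot: [0.698, 0.716, -0.001, -0.001]
ft_force: [0.5, -0.4, -3.7]
grip_width: 0.008
```

Request:
send_rows --deltas '[{"tx": -1.7,"ty": -0.8,"tz": 0,"rx": 0,"ry": 0,"rz": 0},{"tx": -3.4,"ty": -1.7,"tz": 0,"rx": 0,"ry": 0,"rz": 0},{"tx": -5.1,"ty": -2.5,"tz": 0,"rx": 0,"ry": 0,"rz": 0},{"tx": -6.8,"ty": -3.4,"tz": 0,"rx": 0,"ry": 0,"rz": 0},{"tx": -8.5,"ty": -4.2,"tz": 0,"rx": 0,"ry": 0,"rz": 0}]'

```text
time: 16.02
position: [0.4821, -0.2043, 0.1255]
tool_rot: [0.698, 0.716, -0.0, -0.001]
ft_force: [-0.1, 0.1, -3.3]
grip_width: 0.0079
```

Request:
send_rows --deltas '[{"tx": -1.7,"ty": -0.8,"tz": 0,"rx": 0,"ry": 0,"rz": -0.01},{"tx": -3.4,"ty": -1.6,"tz": 0,"rx": 0,"ry": 0,"rz": -0.02},{"tx": -5,"ty": -2.3,"tz": 0,"rx": 0,"ry": 0,"rz": -0.03},{"tx": -6.3,"ty": -2.8,"tz": 0,"rx": 0,"ry": 0,"rz": -0.03},{"tx": -6.9,"ty": -3,"tz": 0,"rx": 0,"ry": 0,"rz": -0.03}]'

```text
time: 16.43
position: [0.4545, -0.2751, 0.1258]
tool_rot: [0.688, 0.726, -0.0, -0.0]
ft_force: [0.2, -0.2, -4.3]
grip_width: 0.0079
```

Run:
```python
from plan import *
c,p,R=wrist('w11')
t=shot('top','t11')
cv2.imwrite('pics/t11.png',cv2.resize(t['color'][150:320,150:430,::-1],(790,480),interpolation=cv2.INTER_CUBIC))
st();p,th,o=pose();print(th,o['joint_velocities'].round(2))
print(inc(p,th,[.4538,-.2715,.045],.05))
```

```text
t 16.5333 [ 0.4553 -0.2743  0.1261] a 2.838 r 0.3677 th-A0 0.032 [ 0.1  0.5 -3.5] 0.0079
0.052634675350589695 [ 0.03 -0.01  0.02  0.02  0.01  0.01]
[0.3, -0.1, 8.1, np.float64(0.0)]
```

View pics/w11.png

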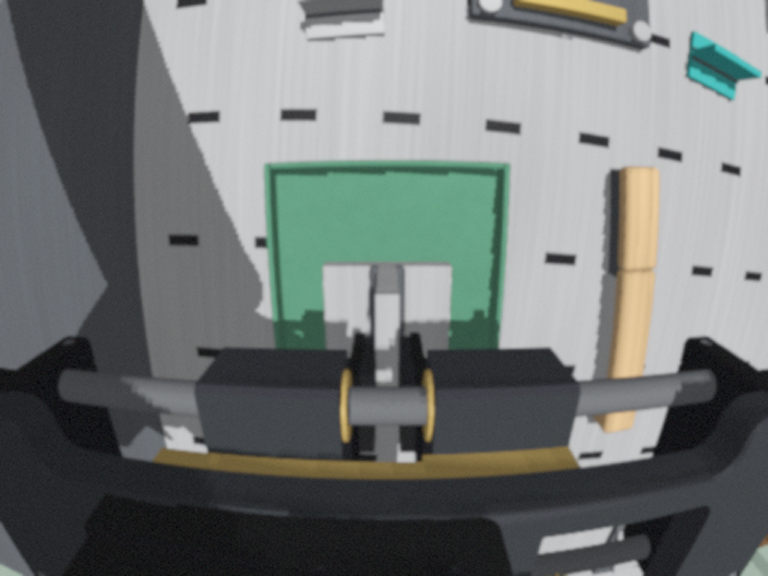

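View pics/t11.png

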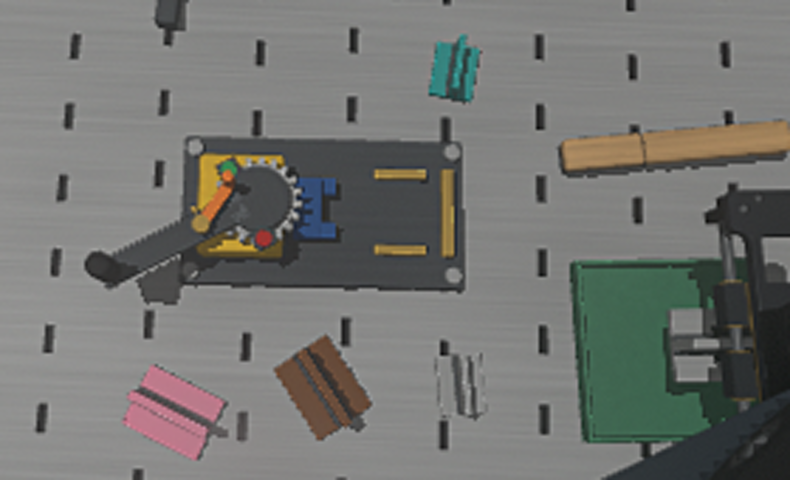

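The tee hangs level over the tray, with its flange at (325–450, 265) in the wrist view and clear of the walls. Lowering, slowing near the floor.

Request:
send_rows --deltas '[{"tx": 0.1,"ty": -0.1,"tz": 1.5,"rx": 0,"ry": 0,"rz": 0},{"tx": 0.2,"ty": -0.1,"tz": 3,"rx": 0,"ry": 0,"rz": 0},{"tx": 0.3,"ty": -0.1,"tz": 4.5,"rx": 0,"ry": 0,"rz": 0},{"tx": 0.3,"ty": -0.1,"tz": 5.8,"rx": 0,"ry": 0,"rz": 0},{"tx": 0.3,"ty": -0.1,"tz": 6.6,"rx": 0,"ry": 0,"rz": 0}]'

```text
time: 16.95
position: [0.4542, -0.2685, 0.0592]
tool_rot: [0.687, 0.727, 0.0, -0.001]
ft_force: [0.3, -0.8, -4.6]
grip_width: 0.0078
```

Request:
send_rows --deltas '[{"tx": 0,"ty": 0,"tz": 0.8,"rx": 0,"ry": 0,"rz": 0},{"tx": 0,"ty": 0,"tz": 1.5,"rx": 0,"ry": 0,"rz": 0},{"tx": 0,"ty": 0,"tz": 2.1,"rx": 0,"ry": 0,"rz": 0},{"tx": 0,"ty": 0,"tz": 2.4,"rx": 0,"ry": 0,"rz": 0},{"tx": 0,"ty": 0,"tz": 2.4,"rx": 0,"ry": 0,"rz": 0}]'

```text
time: 17.37
position: [0.4545, -0.27, 0.0361]
tool_rot: [0.687, 0.726, 0.0, -0.0]
ft_force: [1.4, 0.2, -4.1]
grip_width: 0.0077
```

```bash
python3 -c "
from plan import *
t=robot.camera('top')
st()"
```

```text
t 17.4167 [ 0.4546 -0.2702  0.0365] a 2.833 r 0.364 th-A0 0.035 [-0.6  0.4 -3. ] 0.0076
```

Request:
send_rows --deltas '[{"tx": 0,"ty": 0,"tz": 0.15,"rx": 0,"ry": 0,"rz": 0},{"tx": 0,"ty": 0,"tz": 0.3,"rx": 0,"ry": 0,"rz": 0},{"tx": 0,"ty": 0,"tz": 0.45,"rx": 0,"ry": 0,"rz": 0},{"tx": 0,"ty": 0,"tz": 0.5,"rx": 0,"ry": 0,"rz": 0},{"tx": 0,"ty": 0,"tz": 0.5,"rx": 0,"ry": 0,"rz": 0}]'

```text
time: 17.83
position: [0.4546, -0.2702, 0.0316]
tool_rot: [0.687, 0.726, -0.0, 0.0]
ft_force: [-0.6, 0.1, -4.0]
grip_width: 0.0076
```

Request:
send_rows --deltas '[{"tx": 0,"ty": 0,"tz": 0.05,"rx": 0,"ry": 0,"rz": 0},{"tx": 0,"ty": 0,"tz": 0.1,"rx": 0,"ry": 0,"rz": 0},{"tx": 0,"ty": 0,"tz": 0.1,"rx": 0,"ry": 0,"rz": 0},{"tx": 0,"ty": 0,"tz": 0.1,"rx": 0,"ry": 0,"rz": 0}]'

```text
time: 18.17
position: [0.4546, -0.2702, 0.0306]
tool_rot: [0.687, 0.726, 0.0, 0.0]
ft_force: [-0.1, 0.3, -4.0]
grip_width: 0.008
```

Request:
send_rows --deltas '[{"tx": 0,"ty": 0,"tz": 0.05,"rx": 0,"ry": 0,"rz": 0},{"tx": 0,"ty": 0,"tz": 0.1,"rx": 0,"ry": 0,"rz": 0},{"tx": 0,"ty": 0,"tz": 0.1,"rx": 0,"ry": 0,"rz": 0}]'

```text
time: 18.42
position: [0.4546, -0.2702, 0.0295]
tool_rot: [0.687, 0.726, -0.0, -0.0]
ft_force: [-1.2, -0.6, -4.3]
grip_width: 0.0082
```

Request:
send_rows --deltas '[{"tx": 0,"ty": 0,"tz": 0.05,"rx": 0,"ry": 0,"rz": 0},{"tx": 0,"ty": 0,"tz": 0.05,"rx": 0,"ry": 0,"rz": 0},{"tx": 0,"ty": 0,"tz": 0.05,"rx": 0,"ry": 0,"rz": 0}]'

```text
time: 18.67
position: [0.4546, -0.2702, 0.029]
tool_rot: [0.687, 0.726, 0.0, -0.0]
ft_force: [0.1, 0.3, -4.2]
grip_width: 0.0078
```

Request:
send_rows --deltas '[{"tx": 0,"ty": 0,"tz": 0.05,"rx": 0,"ry": 0,"rz": 0},{"tx": 0,"ty": 0,"tz": 0.05,"rx": 0,"ry": 0,"rz": 0},{"tx": 0,"ty": 0,"tz": 0.05,"rx": 0,"ry": 0,"rz": 0}]'

```text
time: 18.92
position: [0.4546, -0.2702, 0.0288]
tool_rot: [0.687, 0.726, -0.0, 0.0]
ft_force: [-0.2, 0.7, -0.6]
grip_width: 0.0078
```

Request:
send_rows --deltas '[{"tx": 0,"ty": 0,"tz": 0.05,"rx": 0,"ry": 0,"rz": 0},{"tx": 0,"ty": 0,"tz": 0.05,"rx": 0,"ry": 0,"rz": 0},{"tx": 0,"ty": 0,"tz": 0.05,"rx": 0,"ry": 0,"rz": 0}]'

```text
time: 19.17
position: [0.4546, -0.2702, 0.0288]
tool_rot: [0.687, 0.726, -0.0, 0.0]
ft_force: [-1.8, 0.9, 6.2]
grip_width: 0.0077
```

Contact: the load has come off at TCP z = 0.0288. I'll ease back half a millimetre, open, and withdraw.

Request:
send_rows --deltas '[{"tx": 0,"ty": 0,"tz": -0.05,"rx": 0,"ry": 0,"rz": 0},{"tx": 0,"ty": 0,"tz": -0.05,"rx": 0,"ry": 0,"rz": 0}]'

```text
time: 19.33
position: [0.4546, -0.2702, 0.0288]
tool_rot: [0.687, 0.726, -0.0, 0.0]
ft_force: [-0.5, 0.5, 2.2]
grip_width: 0.0079
```

Request:
send_rows --deltas '[{"tx": 0,"ty": 0,"tz": 0,"rx": 0,"ry": 0,"rz": 0},{"tx": 0,"ty": 0,"tz": 0,"rx": 0,"ry": 0,"rz": 0},{"tx": 0,"ty": 0,"tz": 0,"rx": 0,"ry": 0,"rz": 0},{"tx": 0,"ty": 0,"tz": 0,"rx": 0,"ry": 0,"rz": 0},{"tx": 0,"ty": 0,"tz": 0,"rx": 0,"ry": 0,"rz": 0}]' --claw 4.0

```text
time: 19.75
position: [0.4547, -0.2703, 0.0285]
tool_rot: [0.687, 0.726, 0.0, 0.0]
ft_force: [0.0, -0.8, 1.0]
grip_width: 0.0332
```

```bash
python3 -c "
from plan import *
st()"
```

```text
t 19.75 [ 0.4547 -0.2703  0.0285] a 2.834 r 0.364 th-A0 0.035 [ 0.  -0.8  1. ] 0.0332
```

Request:
send_rows --deltas '[{"tx": 0,"ty": 0,"tz": -0.5,"rx": 0,"ry": 0,"rz": 0},{"tx": 0,"ty": 0,"tz": -2,"rx": 0,"ry": 0,"rz": 0},{"tx": 0,"ty": 0,"tz": -4.5,"rx": 0,"ry": 0,"rz": 0},{"tx": 0,"ty": 0,"tz": -7.5,"rx": 0,"ry": 0,"rz": 0},{"tx": 0,"ty": 0,"tz": -10,"rx": 0,"ry": 0,"rz": 0}]'

```text
time: 20.17
position: [0.4546, -0.2702, 0.1301]
tool_rot: [0.687, 0.726, -0.0, 0.0]
ft_force: [-0.6, -0.5, 0.2]
grip_width: 0.0399
```

Request:
send_rows --deltas '[{"tx": -2,"ty": 0,"tz": -2,"rx": 0,"ry": 0,"rz": 0},{"tx": -5,"ty": 0,"tz": -4,"rx": 0,"ry": 0,"rz": 0},{"tx": -8,"ty": 0,"tz": -6,"rx": 0,"ry": 0,"rz": 0},{"tx": -10,"ty": 0,"tz": -7,"rx": 0,"ry": 0,"rz": 0},{"tx": -10,"ty": 0,"tz": -7,"rx": 0,"ry": 0,"rz": 0}]'

```text
time: 20.58
position: [0.462, -0.3764, 0.2023]
tool_rot: [0.688, 0.725, -0.001, 0.006]
ft_force: [0.7, -0.8, -0.5]
grip_width: 0.04
```

Run:
```python
from plan import *
c,p,R=wrist('w12')
t=shot('top','t12');s=shot('scene','s12')
cv2.imwrite('pics/t12.png',cv2.resize(t['color'][110:330,60:440,::-1],(790,457),interpolation=cv2.INTER_CUBIC))
cv2.imwrite('pics/s12b.png',cv2.resize(s['color'][80:300,60:440,::-1],(790,457),interpolation=cv2.INTER_CUBIC))
for n in['brush','chip_hammer','square']:
    for r in robot.outline_of(n,'top')[:1]:
        ys,xs=np.nonzero(r['pixels']);print(n,round(r['p'],2),np.round(r['xy'],1),[np.round(q,1) for q in cv2.minAreaRect(np.c_[xs,ys].astype(np.float32))])
print([(np.round(r['xy'],1),round(r['p'],2),np.round(p2w_z(t,r['xy'],.027),4)) for r in robot.tip_of('jaw_tip','top')[:2]])
st()
```

```text
brush 0.68 [388.2 200.4] [array([388.6, 201.2]), array([11.9, 81.5]), np.float64(84.5)]
chip_hammer 0.74 [221.8 139.6] [array([248.6, 141.2]), array([83., 48.]), np.float64(8.6)]
square 0.69 [121.7 225.1] [array([114.3, 217.5]), array([39.1, 37.1]), np.float64(15.9)]
[(array([269.9, 221.8]), 0.52, array([0.5644, 0.0103, 0.027 ]))]
t 20.9333 [ 0.4596 -0.3683  0.1976] a 2.905 r 0.4578 th-A0 0.036 [ 0.1 -0.7  1. ] 0.0404
```

View pics/t12.png

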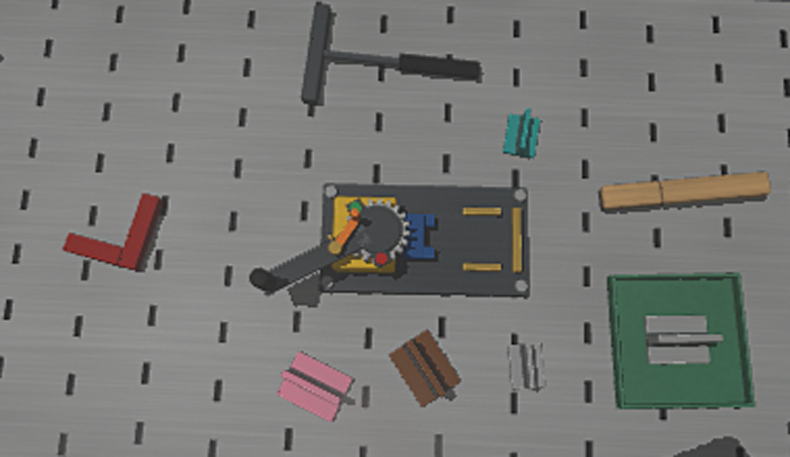

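View pics/s12b.png

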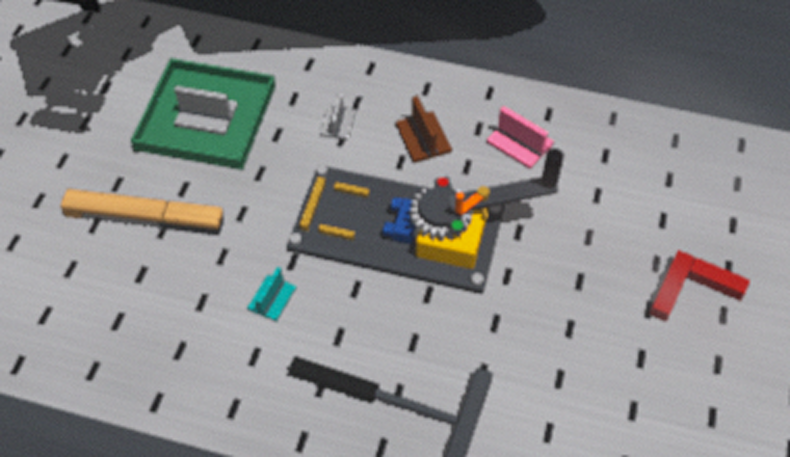

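View pics/w12.png

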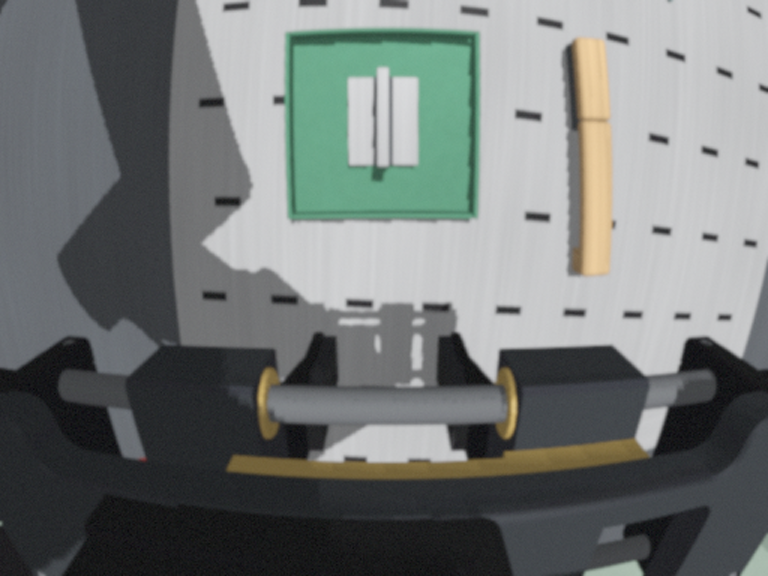

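The tee stands on its flange in the middle of the tray, at (680,340) in the top crop. The jaw is open at (422,237) and the nest is empty. The brush, hammer and square are where they were to within a pixel, and the arm is touching nothing. Handing in.

```bash
python3 -c "
from rig import robot
print(robot.hand_in())"
```

```text
the job is handed in; nothing more can be done
None
```

The job is done and handed in at about 21 s of the 67 s allowed, with no verdict reported.

**What I did:** I pushed the orange lever to its green-dot side. Two full strokes and one partial stroke of the black-knobbed handle then drew the blue jaw back. Only after that did I lift the larger grey tee out by its web. I lowered it into the green tray until the load came off, with about 6 N at contact, then opened the fingers and withdrew.

**Last checks:**
- **Tee:** It stands on its flange near the middle of the tray in all three camera views, and the nest is empty.
- **Jaw:** It is open with the lever still on green. My readings of the travel disagreed: about 25 mm from the picture and from the network's last point estimate. An earlier estimate gave about 33 mm. All are past the 15 mm needed.
- **Other things:** The wire brush, chipping hammer and red square are unmoved to within about a pixel.
- **Robot:** The arm is well clear, and wrist force readings stayed under about 7 N throughout.

**What went wrong:** The first batch of moves was refused because rows lacked keys. The arm did not move and I resent them.

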